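Restock the spring-feed card display

ROBOT

A 6-joint arm with a two-finger parallel gripper is mounted at the origin on the work surface. World frame = base frame: x ahead of the robot, y to its left, z up, the work surface at z = 0. Lengths are in m, angles in rad, forces in N, time in s.
With the tool pointing down it reaches from about 0.3 to 0.75 m from the base axis. Payload 8.5 kg.
Tool frame: the origin (TCP) lies at the very end of the fingers, on their centre line; the grasp point (between the pads) lies 19 mm behind it; z points along the fingers, y is the direction in which the jaws open and shut (so a half turn about z gives the same grasp; the last joint's range is limited). The gripper opens to 88 mm and grips with 3 to 60 N. Pads are 18 mm wide; open, the fingers measure 123 mm over their backs; the gripper's body (75 mm by 187 mm) begins 45 mm behind the grasp point.
Start: joints at [-1.413, 0.381, 1.297, -0, 1.464, -0.215], TCP at [0.2, -0.512, 0.239] pointing down, gripper open.
Joint ranges: [-3.11, 3.11], [-0.89, 2.33], [0.22, 2.48], [-1.42, 4.56], [0.17, 2.85], [-2.88, 2.88]. Speed limits (rad/s): [2.39, 2.39, 3.14, 3.14, 3.14, 3.14].

INTERFACE

Orientations are given as a unit quaternion [w, x, y, z].
In Python, from workcell import bot gives the robot as it stands.
- The arm moves only by the tool arm_command, never from a script. Its argument "deltas" is a list of rows, each an object with "slide": the shift along the tool's x, y, z scaled (see below), a list of three; "twist": the turn, a rotation vector about the tool's x, y, z scaled (see below), a list of three; "gripper": the closure, from 0 (fully open) to 1 (shut). In form: [{"slide": [tx, ty, tz], "twist": [wx, wy, wz], "gripper": gripper}, ...]. A call has exactly 8 rows; each row is the pose to reach, as a shift and turn from the pose commanded when the call began, along the tool's axes at that moment; what a row does not reach only later rows make up. The controller multiplies each number of a shift by 0.6 m and each number of a turn by 0.5 rad. A row lasts 1/10 s, in which the tool goes at most 50 mm and 8.59 degrees, less where a joint would pass 70% of its speed; a pose out of reach is approached as far as the arm can. A call with a number of a shift or a turn outside -1 to 1 is refused whole. A call with a gripper value outside its range is refused whole. The fingers move at their own pace and stop on an object; "grip_force" is the grip in N (left out, the last holds). Time passes only in rows, so rows that repeat a pose let the fingers close, or fill a call up. It gives the time, the measured TCP pose, the force and the opening at its end, in the units of the state.
- bot.read_state(): the state, without advancing time (a new reading comes with each control period).
- bot.get_image(name): name is "scene" or "top" or "wrist"; returns a dict with "color" (420x560x3 uint8, red, green, blue), "fx", "fy", "cx", "cy" (pixels), "world_from_camera" (4x4, takes a point from camera to world coordinates). Camera axes: x right, y down, z forward; pixel columns grow to the right and rows downward; lengths in m; the calibration is good to about 2 mm. A picture is of the moment at which its call begins. There is no depth.
- bot.finish_job(): hands the job in, once; it reports no verdict.
The state is a dict: "time": time; "joints": joint angles; "qd": joint speeds; "joint_efforts": joint torques, N m; "tcp_pos": TCP position; "tool_rot": TCP orientation; "contact_force": force on the tool from outside, world axes, zero at the start; "wrist_torque": the same for the moment, N m; "finger_gap": finger opening in m.
Only numpy, scipy, OpenCV 4.12 (cv2) and the standard library are available. Lean on these libraries where they do the work, as an engineer would, in place of code of your own. Each camera call takes 0.05 s, during which the arm holds its last target.

TASK

The empty lane of the counter display has sold out: pull its sprung pusher back by the orange grip until the latch drops into the loading notch and holds by itself, without hauling it hard against the rear buffer. Lower the two red card decks upright into the lane between the clear front stop and the pusher, then lift the latch free and ease the pusher forward onto them, not letting it fly, so that both decks stand snug against the front stop. Leave the blue decks, the full lane and everything else on the stall where they are.

Things in the scene. Friction and masses are not known exactly. Their poses are not given: they have to be found in the camera images.
- tray: The empty grey display lane, fixed to the table. Origin: on its centre line, at table height, at the inner face of the clear front stop; +x points out through the stop (customers' side), the lane runs back along -x to -190 mm; y across, z up. Floor 18 mm above the table; inside 61 mm wide; side walls 3 mm thick, tops 46 mm above the table; front stop 4 mm thick, top 54 mm above the table.
- track_slot (a point): Point on the lane's centre line at floor height, lane x = -100 mm. Here a 14 mm slot holds a strip on which the latch's foot runs; it ends in the loading notch, 11 mm long, closed behind by a black rubber buffer (8 N per mm; brass nut behind it). The strip is clamped anew each time: the latch drops in somewhere from 51 to 75 mm of pusher travel (plus 3 mm play); found by feel. Over 25 N harms it.
- pusher (a joint): Travel of the sprung pusher, m: 0 = right forward (at the start), growing as it is pulled back along the lane's -x. A spring pushes it forward with 5.6 N at 0, growing evenly to 8.8 N at 0.080; let go, it shoots forward. 0.037 with both decks pressed home.
- pusher_plate (a point): Centre of the front face of the black pusher plate (52 mm wide, 22 to 85 mm above the table), at lane x = -3 mm minus the pusher's travel. Behind it a carriage, 56 mm long, top 58 mm above the table.
- latch (a joint): Height of the latch, m: 0 = its foot rides on the strip, -0.009 = dropped into the notch, up to +0.014 = lifted. A light spring (1 to 2 N) presses it down. In the notch, the foot's front bears on the notch's front edge and holds the pusher; pull back a little to take the load off, raise it at least 9 mm, and it is free.
- pull_grip (a point): Centre of the orange pull grip on top of the latch: upright block, 15 mm along the lane x 20 mm across x 38 mm tall, free on both sides and above; pulling back, pressing down and lifting are done by it. At lane x = -45 mm minus the pusher's travel, 92 mm above the table while the latch reads 0; goes with both. Axes as the lane.
- red_a_mid (a point): A red card-deck box, 58 wide x 20 thick x 90 mm tall, about 0.1 kg, standing upright on the table at the start; this point is its centre, 45 mm above its underside. Its axes: x through the 20 mm thickness, y across the 58 mm width, z up. To be loaded, either red deck in front: in the lane its centre is 63 mm above the table, at lane x = -10 (front) or -30 mm (second), thickness along the lane.
- red_b_mid (a point): The other red card-deck box, 58 wide x 20 thick x 90 mm tall, about 0.1 kg, standing upright on the table at the start; this point is its centre, 45 mm above its underside. Its axes: x through the 20 mm thickness, y across the 58 mm width, z up. To be loaded; as the first.
- blue_a_mid (a point): A blue card-deck box, 58 wide x 20 thick x 90 mm tall, about 0.1 kg, standing upright on the table at the start; this point is its centre, 45 mm above its underside. Its axes: x through the 20 mm thickness, y across the 58 mm width, z up. Not to be touched.
- blue_b_mid (a point): The other blue card-deck box, 58 wide x 20 thick x 90 mm tall, about 0.1 kg, standing upright on the table at the start; this point is its centre, 45 mm above its underside. Its axes: x through the 20 mm thickness, y across the 58 mm width, z up. Not to be touched.
- full_tray: The neighbouring full lane, of the same make and frame, with four blue and green decks fixed in it (tops 108 mm above the table). Not to be touched. It and the empty lane may stand either way round.
- mug: Blue mug, 76 mm wide and 85 mm tall, origin at its foot. A bystander.
- pawn: Dark wooden chess pawn, 32 mm wide, 56 mm tall, origin at its foot. A bystander.
- rook: Light wooden chess rook, 36 mm wide, 62 mm tall, origin at its foot. A bystander.
- tin: Green tin, 72 mm wide, 75 mm tall, origin at its foot. A bystander.
- eggcup: Amber glass cup, 50 mm wide, 45 mm tall, origin at its foot. A bystander.
Mind the look-alikes: they are no part of the job. What is shaped like the part that bears red_a_mid but purple, turquoise or yellow is not meant.

How it is judged:
On the way, in this order (a step that is already met when the one before it is completed fails the run):
1. the pusher is pulled back and held by its latch in the loading notch, the robot's fingers off it (value of joint latch below -0.005 m and value of joint pusher above 0.045 m and contact force between the fingers and latch below 0.3 N), for 0.3 s.
2. both red decks stand upright on the lane's floor, in front of the latched pusher (value of joint latch below -0.005 m and value of joint pusher above 0.045 m and x of red_a_mid in the frame of tray between -0.075 and -0.006 m and y of red_a_mid in the frame of tray between -0.005 and 0.005 m and z of red_a_mid in the frame of tray between 0.059 and 0.067 m and angle between each of red_a_mid, red_b_mid's own z axis and vertical below 0.2 rad and x of red_b_mid in the frame of tray between -0.075 and -0.006 m and y of red_b_mid in the frame of tray between -0.005 and 0.005 m and z of red_b_mid in the frame of tray between 0.059 and 0.067 m), for 0.2 s.
At the end, for the whole second after the job is handed in: both red decks stand upright (within 3 degrees) on the lane's floor, one behind the other, the front one against the front stop and the other against it (each within 4 to 5 mm along the lane), with the pusher resting on the second (its travel 34 to 41 mm), its latch out of the notch, all at rest (((x of red_a_mid in the frame of tray between -0.014 and -0.006 m and y of red_a_mid in the frame of tray between -0.005 and 0.005 m and z of red_a_mid in the frame of tray between 0.06 and 0.066 m and angle between each of red_a_mid, red_b_mid's own z axis and vertical below 0.06 rad and x of red_b_mid in the frame of tray between -0.035 and -0.026 m and y of red_b_mid in the frame of tray between -0.005 and 0.005 m and z of red_b_mid in the frame of tray between 0.06 and 0.066 m) or (x of red_b_mid in the frame of tray between -0.014 and -0.006 m and y of red_b_mid in the frame of tray between -0.005 and 0.005 m and z of red_b_mid in the frame of tray between 0.06 and 0.066 m and angle between each of red_b_mid, red_a_mid's own z axis and vertical below 0.06 rad and x of red_a_mid in the frame of tray between -0.035 and -0.026 m and y of red_a_mid in the frame of tray between -0.005 and 0.005 m and z of red_a_mid in the frame of tray between 0.06 and 0.066 m)) and value of joint pusher between 0.034 and 0.041 m and value of joint latch above -0.004 m and linear speed of each of red_a, red_b below 0.02 m/s); the robot touches nothing.
It fails at once if the latch or pusher is hauled or slammed against the strip or buffer with more than 25 N (contact force between latch and tray above 25 N).
It fails at once if the pusher flies forward (faster than 0.6 m/s) (velocity of joint pusher below -0.6 m/s).
It fails at once if a red deck is rammed against the lane or pusher with more than 40 N (contact force between any of red_a, red_b and tray above 40 N).
It fails at once if a blue deck, or another bystander (mug, pawn, rook, tin, amber cup), is knocked or moved more than 20 mm (distance of any of blue_a_mid, blue_b_mid, mug, pawn, rook, tin, eggcup from where it was at the start of the episode above 0.02 m).
It fails at once if the full lane is pushed with more than 8 N (contact force between anything else and full_tray above 8 N).
It also fails if it takes over 72 s, if anything falls off the work surface, if the arm or the gripper's body presses on something with over 40 N, if the wrist force passes 120 N, or if a joint passes its speed limit or range.

## Working session

There is one attempt and no reset: what is moved stays moved. The work goes in short steps, Python scripts to look and compute and a tool call to move; the robot and the scene stay as the last step left them, time stands still between calls to the robot, and variables do not carry over. Pictures are saved under pics/ and viewed, and the job is handed in when it is done.

Besides the shell and the picture viewer there is one more tool, called as a command line: name --argument value ..., lists and objects as JSON in quotes. arm_command: Moves the arm, as the interface text tells. Shifts and turns lie within -1 to 1; 1 stands for 0.6 m of shift or 0.5 rad of turn. Its arguments: {"type":"object","properties":{"deltas":{"type":"array","items":{"type":"object","properties":{"slide":{"type":"array","items":{"type":"number","minimum":-1,"maximum":1}},"twist":{"type":"array","items":{"type":"number","minimum":-1,"maximum":1}},"gripper":{"type":"number"}}}},"grip_force":{"type":"number"}},"required":["deltas"]}

```bash
mkdir -p pics; ls; python3 - <<'E'
from workcell import bot
import cv2
s=bot.read_state(); print(s)
for n in ("scene","top","wrist"):
    im=bot.get_image(n); cv2.imwrite(f"pics/{n}0.png",im["color"][:,:,::-1]); print(n,im["fx"],im["cx"],im["cy"]); print(im["world_from_camera"])
E
```

```text
pics
{'time': 0.0, 'joints': array([-1.41327791e+00,  3.81234312e-01,  1.29822578e+00, -2.40651540e-05,
        1.46362835e+00, -2.15304353e-01]), 'qd': array([ 1.46403594e-03, -8.92184758e-04,  7.66494489e-04,  1.15233756e-03,
        8.00322758e-05, -3.45346581e-04]), 'joint_efforts': array([-1.12452590e-04, -4.37934923e+01, -2.24563605e+01,  7.13242544e-02,
        3.52036022e-02, -1.07299322e-04]), 'tcp_pos': array([ 0.20028109, -0.51194383,  0.238129  ]), 'tool_rot': array([-7.47927304e-04,  9.82675137e-01,  1.85334873e-01,  9.64828015e-06]), 'contact_force': array([ 1.1153467 , -0.02603863, -1.06084838]), 'wrist_torque': array([-0.04629972, -0.03449282,  0.00827447]), 'finger_gap': 0.08814325270372256}
scene 433.81617306314104 274.44999024191804 207.15418057831613
[[-0.05234351  0.69893891 -0.71326331  1.34549172]
 [ 0.99862648  0.03828253 -0.03577145  0.07154827]
 [ 0.00230347 -0.71415604 -0.69998275  0.82012053]
 [ 0.          0.          0.          1.        ]]
top 503.8945974939282 277.72552434007923 204.0420253107087
[[ 0.02657495 -0.99666281  0.07718172  0.50957178]
 [-0.99963179 -0.02607184  0.00751906  0.00711447]
 [-0.0054817  -0.07735312 -0.99698869  1.33471065]
 [ 0.          0.          0.          1.        ]]
wrist 303.2637783666764 281.9752449546629 211.11248438501508
[[ 0.36350342 -0.89777937 -0.24871161  0.26391846]
 [-0.93159    -0.35096988 -0.09465838 -0.48682017]
 [-0.00230794  0.26610589 -0.96394104  0.38311338]
 [ 0.          0.          0.          1.        ]]
```

View pics/scene0.png

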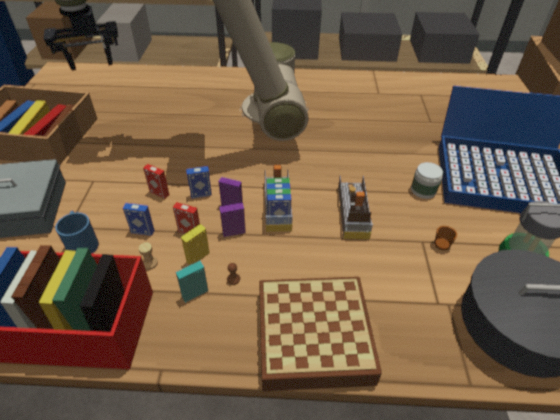

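View pics/top0.png

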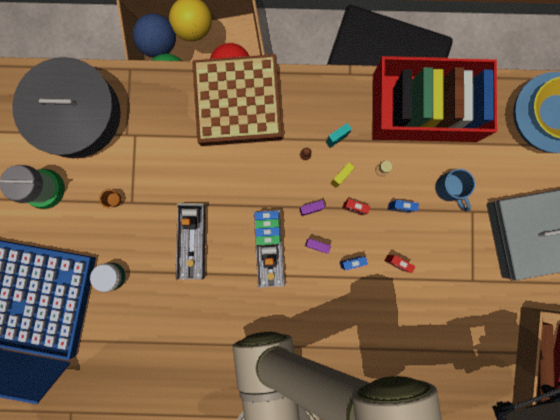

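View pics/wrist0.png

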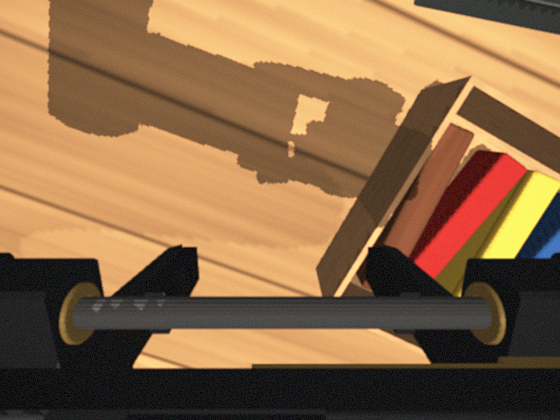

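```bash
python3 - <<'E'
import cv2
t=cv2.imread("pics/top0.png")
cv2.imwrite("pics/c1.png",cv2.resize(t[190:300,150:310],None,fx=5,fy=5,interpolation=cv2.INTER_CUBIC))
cv2.imwrite("pics/c2.png",cv2.resize(t[185:285,285:435],None,fx=5.3,fy=5.3,interpolation=cv2.INTER_CUBIC))
t=cv2.imread("pics/scene0.png")
cv2.imwrite("pics/c3.png",cv2.resize(t[150:250,240:400],None,fx=5,fy=5,interpolation=cv2.INTER_CUBIC))
cv2.imwrite("pics/c4.png",cv2.resize(t[150:310,110:270],None,fx=3.7,fy=3.7,interpolation=cv2.INTER_CUBIC))
E
```

```text
(no output)
```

View pics/c1.png

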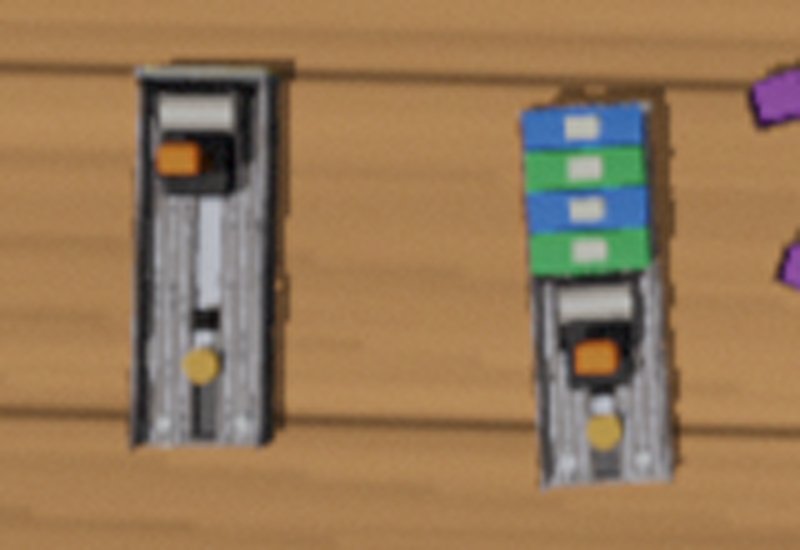

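View pics/c2.png

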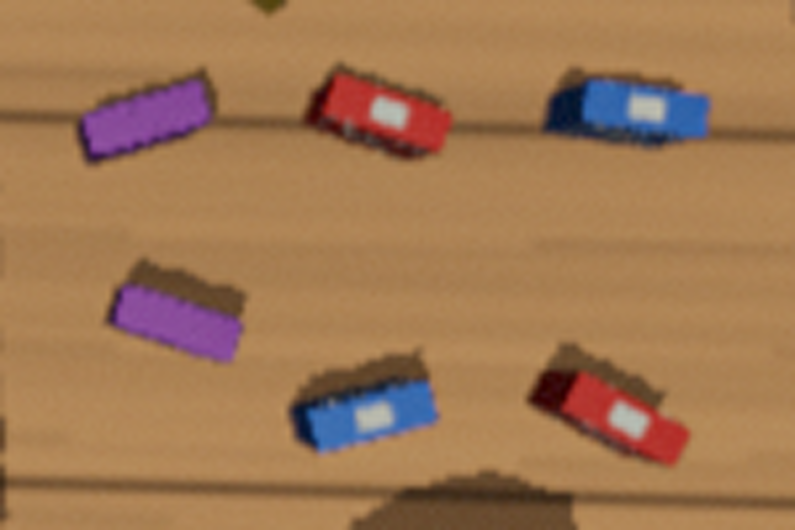

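View pics/c3.png

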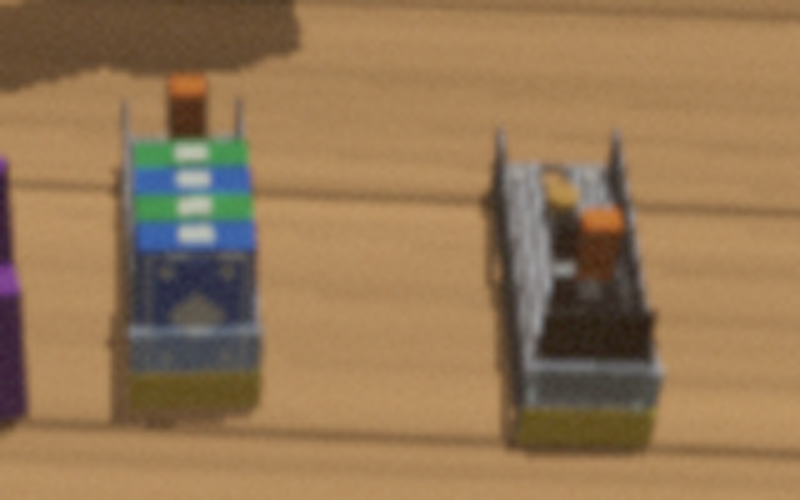

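View pics/c4.png

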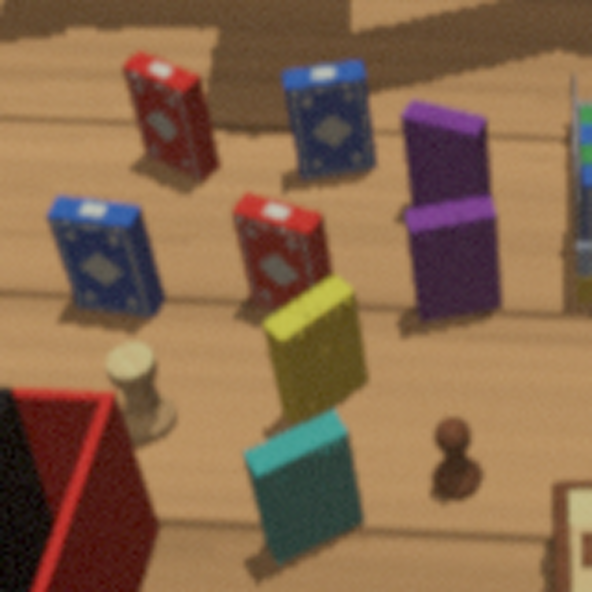

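```bash
cat > h.py <<'E'
import numpy as np, cv2
from workcell import bot
def grab(n,name=None):
    im=bot.get_image(n)
    if name: cv2.imwrite(f"pics/{name}.png",im["color"][:,:,::-1])
    np.savez(f"pics/{name or n}.npz",K=[im["fx"],im["fy"],im["cx"],im["cy"]],T=im["world_from_camera"])
    return im
class Cam:
    def __init__(s,name):
        d=np.load(f"pics/{name}.npz"); s.K=d["K"]; s.T=d["T"]
    def ray(s,u,v,z):
        fx,fy,cx,cy=s.K; d=s.T[:3,:3]@np.array([(u-cx)/fx,(v-cy)/fy,1]); o=s.T[:3,3]
        return o+d*(z-o[2])/d[2]
    def proj(s,p):
        p=np.atleast_2d(p); q=(p-s.T[:3,3])@s.T[:3,:3]; fx,fy,cx,cy=s.K
        return np.c_[fx*q[:,0]/q[:,2]+cx,fy*q[:,1]/q[:,2]+cy]
E
python3 - <<'E'
from h import *
for n in("scene","top"): grab(n,n+"1")
c=Cam("top1")
P=lambda u,v,z:print(np.round(c.ray(u,v,z),4))
o=lambda x,y:(150+x/5,190+y/5)
print("tray fl,fr(top stop),rl,rr");P(*o(137,72),.054);P(*o(272,70),.054);P(*o(133,445),.046);P(*o(268,443),.046)
print("grip top");P(*o(179,158),.111)
q=lambda x,y:(285+x/5.3,185+y/5.3)
print("redA corners top")
for x,y in((337,72),(451,117),(440,155),(325,112)):P(*q(x,y),.09)
print("redB")
for x,y in((580,370),(690,430),(672,467),(563,408)):P(*q(x,y),.09)
E
```

```text
tray fl,fr(top stop),rl,rr
[0.6011 0.2727 0.054 ]
[0.6039 0.2038 0.054 ]
[0.4118 0.2684 0.046 ]
[0.4147 0.1999 0.046 ]
grip top
[0.5557 0.2387 0.111 ]
redA corners top
[ 0.6241 -0.1587  0.09  ]
[ 0.6044 -0.2121  0.09  ]
[ 0.5865 -0.2072  0.09  ]
[ 0.6052 -0.1534  0.09  ]
redB
[ 0.4884 -0.2733  0.09  ]
[ 0.4622 -0.3243  0.09  ]
[ 0.445  -0.3161  0.09  ]
[ 0.4707 -0.2656  0.09  ]
```

```bash
cat >> h.py <<'E'
import json
from scipy.spatial.transform import Rotation as R
def load():
    d=json.load(open("cmd.json")); return np.array(d["p"]),R.from_quat(d["q"])
def save(p,r): json.dump({"p":list(map(float,p)),"q":list(map(float,r.as_quat()))},open("cmd.json","w"))
def down(yaw): return R.from_euler("z",yaw)*R.from_euler("x",np.pi)
def plan(p,yaw):
    c,r=load(); rt=down(yaw); s=r.inv().apply(np.array(p)-c)/.6; t=(r.inv()*rt).as_rotvec()/.5
    print("slide",np.round(s,4),"twist",np.round(t,4))
def commit(s,t=(0,0,0)):
    c,r=load(); save(c+r.apply(np.array(s)*.6), r*R.from_rotvec(np.array(t)*.5))
def st():
    s=bot.read_state(); c,r=load(); q=s["tool_rot"]; m=R.from_quat([q[1],q[2],q[3],q[0]])
    x=m.as_matrix()[:,0]
    print("t%.2f"%s["time"],"tcp",np.round(s["tcp_pos"],4),"cmd",np.round(c,4),"yaw %.4f"%np.arctan2(x[1],x[0]),"tilt %.4f"%np.arccos(-m.as_matrix()[2,2]),"F",np.round(s["contact_force"],2),"T",np.round(s["wrist_torque"],2),"gap %.4f"%s["finger_gap"],"q",np.round(s["joints"],2))
    return s
E
python3 - <<'E'
from h import *
save([.2003,-.5119,.2385],R.from_quat([9.82675137e-01,1.85334873e-01,0,-7.5e-4]))
save([.2003,-.5119,.2385],down(.3729))
st(); plan([.553,.238,.2],.022)
E
```

```text
t0.25 tcp [ 0.2003 -0.5121  0.2385] cmd [ 0.2003 -0.5119  0.2385] yaw 0.3728 tilt 0.0006 F [ 0.45 -0.22 -0.09] T [-0.03  0.   -0.  ] gap 0.0881 q [-1.41  0.38  1.3   0.    1.46 -0.22]
slide [ 1.0028 -0.9498  0.0642] twist [-0.     -0.      0.7018]
```

arm_command --deltas '[{"slide":[0.98,-0.94,0],"twist":[0,0,0.3],"gripper":0},{"slide":[0.98,-0.94,0],"twist":[0,0,0.702],"gripper":0},{"slide":[0.98,-0.94,0],"twist":[0,0,0.702],"gripper":0},{"slide":[0.98,-0.94,0],"twist":[0,0,0.702],"gripper":0},{"slide":[0.98,-0.94,0],"twist":[0,0,0.702],"gripper":0},{"slide":[0.98,-0.94,0],"twist":[0,0,0.702],"gripper":0},{"slide":[0.98,-0.94,0],"twist":[0,0,0.702],"gripper":0},{"slide":[0.98,-0.94,0],"twist":[0,0,0.702],"gripper":0}]'

```text
time: 1.05
tcp_pos: [0.3687, -0.1473, 0.2389]
tool_rot: [0.0, 1.0, 0.011, 0.0]
contact_force: [0.2, -1.6, -0.7]
finger_gap: 0.0879
```

```bash
python3 - <<'E'
from h import *
commit([.98,-.94,0],[0,0,.702]); st(); plan([.553,.238,.2],.022)
grab("wrist","w1")
E
```

```text
t1.05 tcp [ 0.3687 -0.1473  0.2389] cmd [0.5424 0.2276 0.2385] yaw 0.0212 tilt 0.0005 F [ 0.23 -1.58 -0.67] T [-0.   -0.01  0.03] gap 0.0879 q [-0.68  0.11  1.68  0.    1.36  0.87]
slide [ 0.018  -0.017   0.0642] twist [-0.     -0.     -0.0002]
```

```bash
python3 - <<'E'
from h import *
s=st()
save(s["tcp_pos"],down(.0211)); plan([.553,.238,.2],.022)
E
```

```text
t1.10 tcp [ 0.3703 -0.1411  0.239 ] cmd [0.5424 0.2276 0.2385] yaw 0.0277 tilt 0.0027 F [-1.96  3.58 -0.82] T [0.18 0.08 0.04] gap 0.0882 q [-0.67  0.11  1.68  0.    1.36  0.88]
slide [ 0.3178 -0.6252  0.0649] twist [-0.      0.     -0.0018]
```

View pics/w1.png

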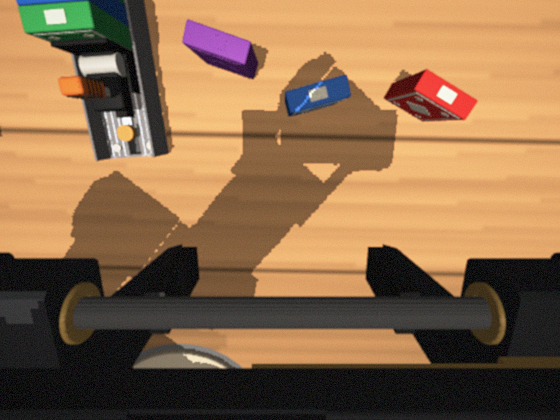

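arm_command --deltas '[{"slide":[0.318,-0.625,0],"twist":[0,0,0],"gripper":0},{"slide":[0.318,-0.625,0],"twist":[0,0,0],"gripper":0},{"slide":[0.318,-0.625,0],"twist":[0,0,0],"gripper":0},{"slide":[0.318,-0.625,0],"twist":[0,0,0],"gripper":0},{"slide":[0.318,-0.625,0],"twist":[0,0,0],"gripper":0},{"slide":[0.318,-0.625,0.065],"twist":[0,0,0],"gripper":0},{"slide":[0.318,-0.625,0.065],"twist":[0,0,0],"gripper":0},{"slide":[0.318,-0.625,0.065],"twist":[0,0,0],"gripper":0}]'

```text
time: 1.9
tcp_pos: [0.5408, 0.2099, 0.2048]
tool_rot: [0.0, 1.0, 0.011, 0.0]
contact_force: [-0.1, -0.6, 0.1]
finger_gap: 0.088
```

```bash
python3 - <<'E'
from h import *
commit([.318,-.625,.065]); st()
grab("wrist","w2"); st()
E
```

```text
t1.90 tcp [0.5408 0.2099 0.2048] cmd [0.5531 0.2379 0.2   ] yaw 0.0222 tilt 0.0001 F [-0.14 -0.63  0.13] T [-0.02  0.03  0.03] gap 0.0880 q [ 0.17  0.46  1.27 -0.    1.41  1.71]
t1.95 tcp [0.5419 0.2148 0.2021] cmd [0.5531 0.2379 0.2   ] yaw 0.0254 tilt 0.0030 F [-4.61  1.19 -3.26] T [ 0.05  0.18 -0.04] gap 0.0882 q [0.17 0.47 1.26 0.   1.41 1.72]
```

View pics/w2.png

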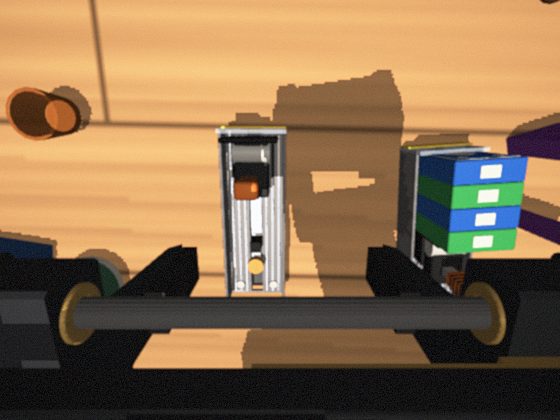

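```bash
python3 - <<'E'
import cv2
t=cv2.imread("pics/w2.png")
cv2.imwrite("pics/c5.png",cv2.resize(t[120:300,200:310],None,fx=3.3*1,fy=3.3,interpolation=cv2.INTER_CUBIC))
E
```

```text
(no output)
```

View pics/c5.png

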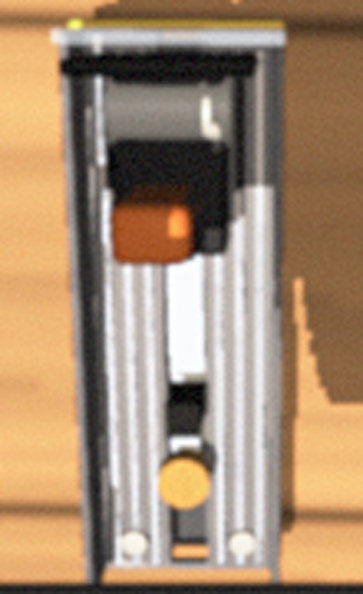

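```bash
python3 - <<'E'
from h import *
c=Cam("w2")
P=lambda n,x,y,z:print(n,np.round(c.ray(200+x/3.3,120+y/3.3,z),4))
P("stopL out",53,45,.054);P("stopR",287,45,.054)
P("stopL front",53,29,.054);P("stopR f",287,29,.054)
for x,y in((113,205),(190,205),(190,262),(113,262)):P("grip",x,y,.111)
P("strip L at rear",170,378,.018);P("strip R",203,378,.018)
P("rear R wall bottom/inner floor",275,567,.018);P("rear L",105,567,.018)
print(c.T[:3,3])
E
```

```text
stopL out [0.6019 0.2743 0.054 ]
stopR [0.6033 0.2073 0.054 ]
stopL front [0.6063 0.2741 0.054 ]
stopR f [0.6077 0.2074 0.054 ]
grip [0.5661 0.2491 0.111 ]
grip [0.5665 0.2306 0.111 ]
grip [0.5524 0.2306 0.111 ]
grip [0.552  0.2494 0.111 ]
strip L at rear [0.4883 0.2449 0.018 ]
strip R [0.4886 0.2333 0.018 ]
rear R wall bottom/inner floor [0.4148 0.2063 0.018 ]
rear L [0.4134 0.2694 0.018 ]
[0.60904245 0.2118398  0.34972341]
```

```bash
python3 - <<'E'
from h import *
plan([.557,.240,.16],.021)
E
```

```text
slide [ 0.0066 -0.0034  0.0666] twist [ 0.     -0.      0.0002]
```

```bash
python3 - <<'E'
from h import *
s=st(); save(s["tcp_pos"],down(.0215))
plan([.557,.240,.16],.021)
E
```

```text
t1.95 tcp [0.5419 0.2148 0.2021] cmd [0.5531 0.2379 0.2   ] yaw 0.0254 tilt 0.0030 F [-4.61  1.19 -3.26] T [ 0.05  0.18 -0.04] gap 0.0882 q [0.17 0.47 1.26 0.   1.41 1.72]
slide [ 0.0261 -0.0414  0.0702] twist [ 0.    -0.     0.001]
```

arm_command --deltas '[{"slide":[0.026,-0.041,0.07],"twist":[0,0,0],"gripper":0.4},{"slide":[0.026,-0.041,0.07],"twist":[0,0,0],"gripper":0.4},{"slide":[0.026,-0.041,0.07],"twist":[0,0,0],"gripper":0.4},{"slide":[0.026,-0.041,0.07],"twist":[0,0,0],"gripper":0.4},{"slide":[0.026,-0.041,0.07],"twist":[0,0,0],"gripper":0.4},{"slide":[0.026,-0.041,0.07],"twist":[0,0,0],"gripper":0.4},{"slide":[0.026,-0.041,0.07],"twist":[0,0,0],"gripper":0.4},{"slide":[0.026,-0.041,0.07],"twist":[0,0,0],"gripper":0.4}]'

```text
time: 2.75
tcp_pos: [0.5553, 0.2325, 0.1638]
tool_rot: [-0.0, 1.0, 0.011, 0.0]
contact_force: [0.5, 0.0, -0.0]
finger_gap: 0.0526
```

```bash
python3 - <<'E'
from h import *
commit([.026,-.041,.07]); st()
grab("wrist","w3"); st()
t=cv2.imread("pics/w3.png")
cv2.imwrite("pics/c6.png",cv2.resize(t[80:340,200:380],None,fx=2.3,fy=2.3,interpolation=cv2.INTER_CUBIC))
E
```

```text
t2.75 tcp [0.5553 0.2325 0.1638] cmd [0.5569 0.2398 0.1601] yaw 0.0215 tilt 0.0006 F [ 0.5   0.04 -0.03] T [ 0.    0.02 -0.03] gap 0.0526 q [0.2  0.53 1.27 0.   1.34 1.75]
t2.80 tcp [0.5553 0.2326 0.1636] cmd [0.5569 0.2398 0.1601] yaw 0.0216 tilt 0.0004 F [-0.16  0.07  0.27] T [ 0.04 -0.05 -0.01] gap 0.0530 q [0.2  0.53 1.27 0.   1.34 1.75]
```

View pics/c6.png

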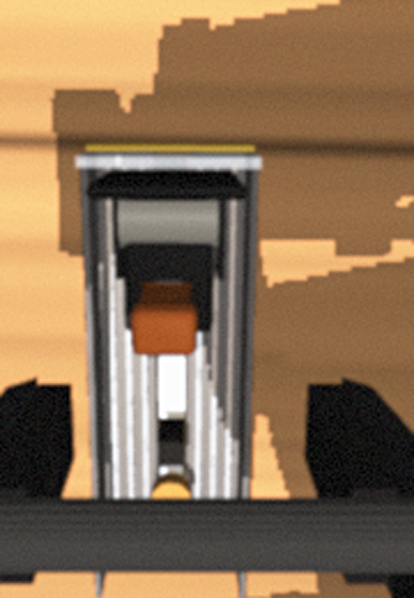

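```bash
python3 - <<'E'
from h import *
c=Cam("w3")
P=lambda n,x,y,z:print(n,np.round(c.ray(200+x/2.3,80+y/2.3,z),4))
P("stopL in",78,167,.054);P("stopR",262,167,.054)
P("stopL front",78,155,.054);P("stopR f",262,155,.054)
for x,y in((133,306),(197,306),(196,354),(132,354)):P("grip",x,y,.111)
P("strip L at rear",158,415,.018);P("strip R",187,415,.018)
s=st(); save(s["tcp_pos"],down(.0215))
plan([.557,.2393,.075],.021)
E
```

```text
stopL in [0.6026 0.274  0.054 ]
stopR [0.604  0.2079 0.054 ]
stopL front [0.6068 0.2739 0.054 ]
stopR f [0.6082 0.2081 0.054 ]
grip [0.5673 0.2498 0.111 ]
grip [0.5677 0.231  0.111 ]
grip [0.5527 0.2309 0.111 ]
grip [0.5523 0.2501 0.111 ]
strip L at rear [0.4897 0.2458 0.018 ]
strip R [0.49   0.2327 0.018 ]
t2.80 tcp [0.5553 0.2326 0.1636] cmd [0.5569 0.2398 0.1601] yaw 0.0216 tilt 0.0004 F [-0.16  0.07  0.27] T [ 0.04 -0.05 -0.01] gap 0.0530 q [0.2  0.53 1.27 0.   1.34 1.75]
slide [ 0.003  -0.0111  0.1477] twist [ 0.    -0.     0.001]
```

arm_command --deltas '[{"slide":[0.006,-0.0127,0],"twist":[0,0,0],"gripper":0.4},{"slide":[0.006,-0.0127,0.074],"twist":[0,0,0],"gripper":0.4},{"slide":[0.006,-0.0127,0.148],"twist":[0,0,0],"gripper":0.4},{"slide":[0.006,-0.0127,0.148],"twist":[0,0,0],"gripper":0.4},{"slide":[0.006,-0.0127,0.148],"twist":[0,0,0],"gripper":0.8},{"slide":[0.006,-0.0127,0.148],"twist":[0,0,0],"gripper":0.9},{"slide":[0.006,-0.0127,0.148],"twist":[0,0,0],"gripper":1},{"slide":[0.006,-0.0127,0.148],"twist":[0,0,0],"gripper":1}]' --grip_force 25

```text
time: 3.6
tcp_pos: [0.5593, 0.2406, 0.0761]
tool_rot: [-0.0, 1.0, 0.011, 0.001]
contact_force: [-0.1, -0.3, -0.3]
finger_gap: 0.0228
```

```bash
python3 - <<'E'
from h import *
commit([.006,-.0127,.148]); st()
grab("wrist","w4"); st()
E
```

```text
t3.60 tcp [0.5593 0.2406 0.0761] cmd [0.5588 0.2403 0.0748] yaw 0.0218 tilt 0.0026 F [-0.11 -0.26 -0.32] T [0.02 0.01 0.09] gap 0.0228 q [0.21 0.63 1.36 0.   1.15 1.76]
t3.65 tcp [0.5592 0.2405 0.0758] cmd [0.5588 0.2403 0.0748] yaw 0.0218 tilt 0.0020 F [ 0.52 -2.1   5.63] T [-0.23 -0.06 -0.08] gap 0.0201 q [ 0.21  0.63  1.36 -0.    1.15  1.76]
```

View pics/w4.png

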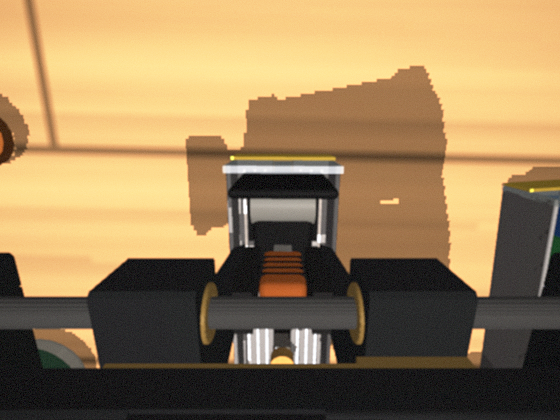

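arm_command --deltas '[{"slide":[-0.01,0,0],"twist":[0,0,0],"gripper":1},{"slide":[-0.02,0,0],"twist":[0,0,0],"gripper":1},{"slide":[-0.032,0,0],"twist":[0,0,0],"gripper":1},{"slide":[-0.044,0,0],"twist":[0,0,0],"gripper":1},{"slide":[-0.056,0,0],"twist":[0,0,0],"gripper":1},{"slide":[-0.066,0,0],"twist":[0,0,0],"gripper":1},{"slide":[-0.075,0,0],"twist":[0,0,0],"gripper":1},{"slide":[-0.075,0,0.002],"twist":[0,0,0],"gripper":1}]'

```text
time: 4.45
tcp_pos: [0.5157, 0.2397, 0.0755]
tool_rot: [-0.001, 1.0, 0.011, 0.003]
contact_force: [0.6, -1.1, 17.6]
finger_gap: 0.02
```

```bash
python3 - <<'E'
from h import *
commit([-.075,0,.002]); st()
grab("wrist","w5");s=st()
print("travel lane", (np.array([.5592,.2405])-s["tcp_pos"][:2])@[np.cos(.021),np.sin(.021)])
E
```

```text
t4.45 tcp [0.5157 0.2397 0.0755] cmd [0.5138 0.2393 0.0736] yaw 0.0216 tilt 0.0071 F [ 0.62 -1.1  17.62] T [-0.15 -0.1  -0.05] gap 0.0200 q [ 0.23  0.58  1.48 -0.    1.08  1.78]
t4.50 tcp [0.5157 0.2397 0.0756] cmd [0.5138 0.2393 0.0736] yaw 0.0217 tilt 0.0066 F [ 3.03 -0.36 10.56] T [-0.11 -0.3  -0.06] gap 0.0198 q [ 0.23  0.58  1.48 -0.    1.08  1.78]
travel lane 0.043557410565701685
```

View pics/w5.png

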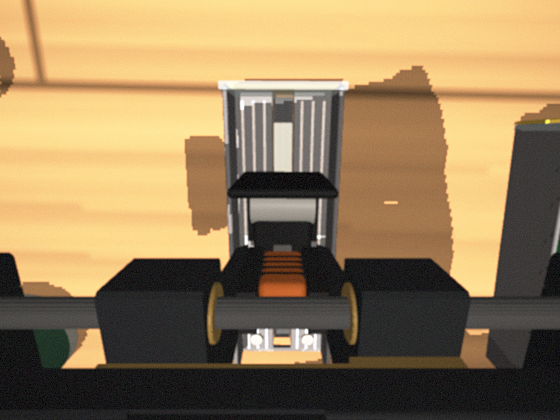

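arm_command --deltas '[{"slide":[0,0,-0.001],"twist":[0,0,0],"gripper":1},{"slide":[0,0,-0.002],"twist":[0,0,0],"gripper":1},{"slide":[0,0,-0.002],"twist":[0,0,0],"gripper":1},{"slide":[0,0,-0.002],"twist":[0,0,0],"gripper":1},{"slide":[0,0,-0.002],"twist":[0,0,0],"gripper":1},{"slide":[0,0,-0.002],"twist":[0,0,0],"gripper":1},{"slide":[0,0,-0.002],"twist":[0,0,0],"gripper":1},{"slide":[0,0,-0.002],"twist":[0,0,0],"gripper":1}]'

```text
time: 5.3
tcp_pos: [0.5155, 0.2396, 0.0758]
tool_rot: [-0.0, 1.0, 0.011, 0.003]
contact_force: [5.8, 0.4, 2.6]
finger_gap: 0.0198
```

```bash
python3 - <<'E'
from h import *
commit([0,0,-.002]); st()
E
```

```text
t5.30 tcp [0.5155 0.2396 0.0758] cmd [0.5138 0.2393 0.0748] yaw 0.0216 tilt 0.0052 F [5.85 0.38 2.56] T [ 0.1  -0.87  0.01] gap 0.0198 q [ 0.23  0.58  1.48 -0.    1.08  1.78]
```

arm_command --deltas '[{"slide":[-0.002,0,0],"twist":[0,0,0],"gripper":1},{"slide":[-0.004,0,0.0003],"twist":[0,0,0],"gripper":1},{"slide":[-0.006,0,0.0007],"twist":[0,0,0],"gripper":1},{"slide":[-0.008,0,0.0007],"twist":[0,0,0],"gripper":1},{"slide":[-0.01,0,0.0007],"twist":[0,0,0],"gripper":1},{"slide":[-0.012,0,0.0007],"twist":[0,0,0],"gripper":1},{"slide":[-0.013,0,0.0007],"twist":[0,0,0],"gripper":1},{"slide":[-0.013,0,0.0007],"twist":[0,0,0],"gripper":1}]'

```text
time: 6.1
tcp_pos: [0.509, 0.2395, 0.0758]
tool_rot: [-0.001, 1.0, 0.011, 0.004]
contact_force: [9.5, 0.3, 2.8]
finger_gap: 0.0198
```

```bash
python3 - <<'E'
from h import *
commit([-.013,0,.0007]); st()
E
```

```text
t6.10 tcp [0.509  0.2395 0.0758] cmd [0.506  0.2391 0.0744] yaw 0.0214 tilt 0.0086 F [9.52 0.28 2.79] T [ 0.09 -1.54 -0.08] gap 0.0198 q [ 0.23  0.57  1.5  -0.    1.07  1.78]
```

arm_command --deltas '[{"slide":[-0.001,0,0.0002],"twist":[0,0,0],"gripper":1},{"slide":[-0.002,0,0.0004],"twist":[0,0,0],"gripper":1},{"slide":[-0.003,0,0.0004],"twist":[0,0,0],"gripper":1},{"slide":[-0.004,0,0.0004],"twist":[0,0,0],"gripper":1},{"slide":[-0.005,0,0.0004],"twist":[0,0,0],"gripper":1},{"slide":[-0.006,0,0.0004],"twist":[0,0,0],"gripper":1},{"slide":[-0.007,0,0.0004],"twist":[0,0,0],"gripper":1},{"slide":[-0.007,0,0.0004],"twist":[0,0,0],"gripper":1}]'

```text
time: 6.9
tcp_pos: [0.5052, 0.2395, 0.0758]
tool_rot: [-0.001, 1.0, 0.011, 0.005]
contact_force: [11.0, -0.1, 4.0]
finger_gap: 0.0195
```

```bash
python3 - <<'E'
from h import *
commit([-.007,0,.0004]); st()
E
```

```text
t6.90 tcp [0.5052 0.2395 0.0758] cmd [0.5018 0.2391 0.0742] yaw 0.0214 tilt 0.0097 F [11.03 -0.1   3.97] T [ 0.05 -1.66 -0.05] gap 0.0195 q [ 0.23  0.56  1.51 -0.    1.06  1.78]
```

arm_command --deltas '[{"slide":[-0.001,0,0],"twist":[0,0,0],"gripper":1},{"slide":[-0.002,0,0],"twist":[0,0,0],"gripper":1},{"slide":[-0.003,0,0],"twist":[0,0,0],"gripper":1},{"slide":[-0.004,0,0],"twist":[0,0,0],"gripper":1},{"slide":[-0.005,0,0],"twist":[0,0,0],"gripper":1},{"slide":[-0.006,0,0],"twist":[0,0,0],"gripper":1},{"slide":[-0.007,0,0],"twist":[0,0,0],"gripper":1},{"slide":[-0.007,0,0],"twist":[0,0,0],"gripper":1}]'

```text
time: 7.7
tcp_pos: [0.5011, 0.2394, 0.0758]
tool_rot: [-0.001, 1.0, 0.011, 0.005]
contact_force: [10.9, 1.2, 3.1]
finger_gap: 0.02
```

```bash
python3 - <<'E'
from h import *
commit([-.007,0,0]); st()
E
```

```text
t7.70 tcp [0.5011 0.2394 0.0758] cmd [0.4976 0.239  0.0742] yaw 0.0213 tilt 0.0098 F [10.86  1.2   3.1 ] T [ 0.05 -1.68 -0.04] gap 0.0200 q [ 0.23  0.56  1.52 -0.    1.05  1.78]
```

Travel 58 mm, no drop yet.

arm_command --deltas '[{"slide":[-0.001,0,0],"twist":[0,0,0],"gripper":1},{"slide":[-0.002,0,0],"twist":[0,0,0],"gripper":1},{"slide":[-0.003,0,0],"twist":[0,0,0],"gripper":1},{"slide":[-0.004,0,0],"twist":[0,0,0],"gripper":1},{"slide":[-0.005,0,0],"twist":[0,0,0],"gripper":1},{"slide":[-0.006,0,0],"twist":[0,0,0],"gripper":1},{"slide":[-0.007,0,0],"twist":[0,0,0],"gripper":1},{"slide":[-0.007,0,0],"twist":[0,0,0],"gripper":1}]'

```text
time: 8.5
tcp_pos: [0.4968, 0.2393, 0.0757]
tool_rot: [-0.001, 1.0, 0.011, 0.005]
contact_force: [10.3, 0.9, 2.9]
finger_gap: 0.0198
```

```bash
python3 - <<'E'
from h import *
commit([-.007,0,0]); st()
E
```

```text
t8.50 tcp [0.4968 0.2393 0.0757] cmd [0.4934 0.2389 0.0742] yaw 0.0213 tilt 0.0097 F [10.35  0.89  2.92] T [ 0.11 -1.67 -0.07] gap 0.0198 q [ 0.23  0.55  1.53 -0.    1.05  1.78]
```

arm_command --deltas '[{"slide":[-0.001,0,0.0004],"twist":[0,0,0],"gripper":1},{"slide":[-0.002,0,0.0008],"twist":[0,0,0],"gripper":1},{"slide":[-0.003,0,0.0008],"twist":[0,0,0],"gripper":1},{"slide":[-0.004,0,0.0008],"twist":[0,0,0],"gripper":1},{"slide":[-0.005,0,0.0008],"twist":[0,0,0],"gripper":1},{"slide":[-0.006,0,0.0008],"twist":[0,0,0],"gripper":1},{"slide":[-0.007,0,0.0008],"twist":[0,0,0],"gripper":1},{"slide":[-0.007,0,0.0008],"twist":[0,0,0],"gripper":1}]'

```text
time: 9.3
tcp_pos: [0.4916, 0.2392, 0.0746]
tool_rot: [-0.001, 1.0, 0.011, 0.003]
contact_force: [8.9, 1.4, -2.8]
finger_gap: 0.0199
```

```bash
python3 - <<'E'
from h import *
commit([-.007,0,0.0008]); st()
E
```

```text
t9.30 tcp [0.4916 0.2392 0.0746] cmd [0.4892 0.2388 0.0737] yaw 0.0213 tilt 0.0069 F [ 8.94  1.39 -2.75] T [ 0.23 -1.27 -0.02] gap 0.0199 q [ 0.24  0.55  1.55 -0.    1.04  1.79]
```

arm_command --deltas '[{"slide":[0,0,0.002],"twist":[0,0,0],"gripper":1},{"slide":[0,0,0.004],"twist":[0,0,0],"gripper":1},{"slide":[0,0,0.006],"twist":[0,0,0],"gripper":1},{"slide":[0,0,0.008],"twist":[0,0,0],"gripper":1},{"slide":[0,0,0.01],"twist":[0,0,0],"gripper":1},{"slide":[0,0,0.011],"twist":[0,0,0],"gripper":1},{"slide":[0,0,0.012],"twist":[0,0,0],"gripper":1},{"slide":[0,0,0.012],"twist":[0,0,0],"gripper":1}]'

```text
time: 10.1
tcp_pos: [0.4913, 0.2392, 0.067]
tool_rot: [-0.001, 1.0, 0.011, 0.003]
contact_force: [8.2, 1.0, -2.1]
finger_gap: 0.0199
```

```bash
python3 - <<'E'
from h import *
commit([0,0,0.012]); st()
E
```

```text
t10.10 tcp [0.4913 0.2392 0.067 ] cmd [0.4892 0.2388 0.0665] yaw 0.0214 tilt 0.0059 F [ 8.23  0.96 -2.1 ] T [ 0.21 -1.3  -0.04] gap 0.0199 q [ 0.24  0.56  1.55 -0.    1.02  1.79]
```

arm_command --deltas '[{"slide":[0.0015,0,0],"twist":[0,0,0],"gripper":1},{"slide":[0.003,0,0],"twist":[0,0,0],"gripper":1},{"slide":[0.0045,0,0],"twist":[0,0,0],"gripper":1},{"slide":[0.006,0,0],"twist":[0,0,0],"gripper":1},{"slide":[0.007,0,0],"twist":[0,0,0],"gripper":1},{"slide":[0.007,0,0],"twist":[0,0,0],"gripper":1},{"slide":[0.007,0,0],"twist":[0,0,0],"gripper":1},{"slide":[0.007,0,0],"twist":[0,0,0],"gripper":1}]'

```text
time: 10.9
tcp_pos: [0.4926, 0.2392, 0.0667]
tool_rot: [-0.0, 1.0, 0.011, -0.001]
contact_force: [-3.3, 1.1, 7.2]
finger_gap: 0.0196
```

```bash
python3 - <<'E'
from h import *
commit([0.007,0,0]); st()
E
```

```text
t10.90 tcp [0.4926 0.2392 0.0667] cmd [0.4934 0.2389 0.0665] yaw 0.0219 tilt 0.0011 F [-3.33  1.07  7.17] T [0.22 0.39 0.01] gap 0.0196 q [0.24 0.56 1.55 0.   1.04 1.78]
```

arm_command --deltas '[{"slide":[0,0,0],"twist":[0,0,0],"gripper":0.6},{"slide":[0,0,0],"twist":[0,0,0],"gripper":0.4},{"slide":[0,0,0],"twist":[0,0,0],"gripper":0.4},{"slide":[0,0,0],"twist":[0,0,0],"gripper":0.4},{"slide":[0,0,-0.06],"twist":[0,0,0],"gripper":0.4},{"slide":[0,0,-0.14],"twist":[0,0,0],"gripper":0.2},{"slide":[0,0,-0.22],"twist":[0,0,0],"gripper":0},{"slide":[0,0,-0.22],"twist":[0,0,0],"gripper":0}]'

```text
time: 11.7
tcp_pos: [0.4955, 0.2396, 0.2043]
tool_rot: [-0.001, 1.0, 0.011, 0.006]
contact_force: [0.3, -1.5, -0.7]
finger_gap: 0.0749
```

```bash
python3 - <<'E'
from h import *
s=st(); im=grab("wrist","w6"); grab("top","top6"); s=st();save(s["tcp_pos"],down(.0215))
plan([.565,-.18,.20],-.34)
E
```

```text
t11.70 tcp [0.4955 0.2396 0.2043] cmd [0.4934 0.2389 0.0665] yaw 0.0220 tilt 0.0115 F [ 0.32 -1.55 -0.74] T [-0.02  0.05 -0.08] gap 0.0749 q [ 0.24  0.4   1.36 -0.    1.36  1.78]
t11.80 tcp [0.4934 0.239  0.1986] cmd [0.4934 0.2389 0.0665] yaw 0.0218 tilt 0.0013 F [ 0.13  0.52 -0.32] T [ 0.07  0.02 -0.02] gap 0.0826 q [0.24 0.41 1.37 0.   1.36 1.78]
slide [ 0.1044  0.7007 -0.0023] twist [ 0.    -0.     0.723]
```

View pics/w6.png

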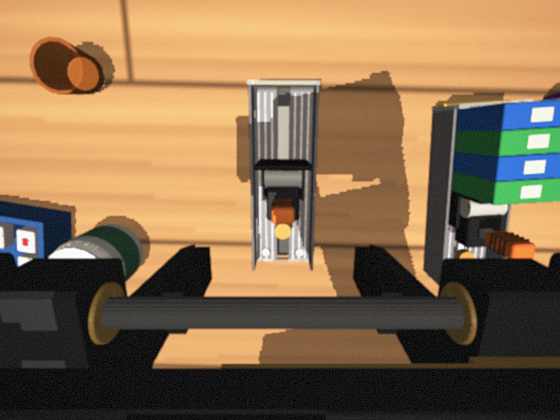

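arm_command --deltas '[{"slide":[0.16,0.7,0],"twist":[0,0,0.1],"gripper":0},{"slide":[0.16,0.7,0],"twist":[0,0,0.3],"gripper":0},{"slide":[0.16,0.7,0],"twist":[0,0,0.5],"gripper":0},{"slide":[0.16,0.7,0],"twist":[0,0,0.72],"gripper":0},{"slide":[0.16,0.7,0],"twist":[0,0,0.72],"gripper":0},{"slide":[0.16,0.7,0],"twist":[0,0,0.72],"gripper":0},{"slide":[0.16,0.7,0],"twist":[0,0,0.72],"gripper":0},{"slide":[0.16,0.7,0],"twist":[0,0,0.72],"gripper":0}]'

```text
time: 12.6
tcp_pos: [0.5905, -0.1508, 0.196]
tool_rot: [-0.001, 0.986, -0.168, -0.002]
contact_force: [1.1, 0.5, 0.0]
finger_gap: 0.0884
```

```bash
python3 - <<'E'
from h import *
s=st(); im=grab("wrist","w7"); 
save(s["tcp_pos"],down(-.338)); plan([.605,-.183,.20],-.34)
E
```

```text
t12.60 tcp [ 0.5905 -0.1508  0.196 ] cmd [0.4934 0.239  0.1986] yaw -0.3385 tilt 0.0038 F [1.14 0.54 0.05] T [ 0.08 -0.01  0.02] gap 0.0884 q [-0.44  0.52  1.19  0.    1.44  1.47]
slide [ 0.0406  0.0425 -0.0066] twist [ 0.    -0.     0.004]
```

View pics/w7.png

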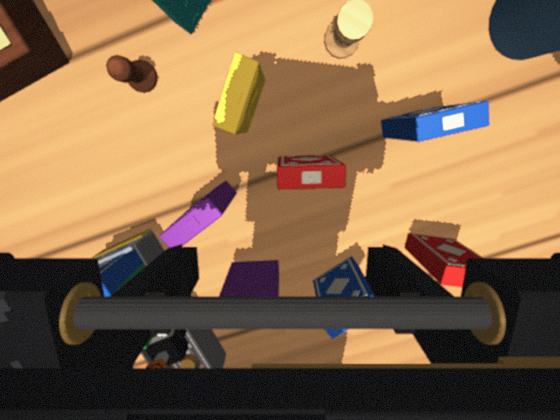

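```bash
python3 - <<'E'
from h import *
t=cv2.imread("pics/w7.png")
cv2.imwrite("pics/c7.png",cv2.resize(t[140:205,260:360],None,fx=7,fy=7,interpolation=cv2.INTER_CUBIC))
E
```

```text
(no output)
```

View pics/c7.png

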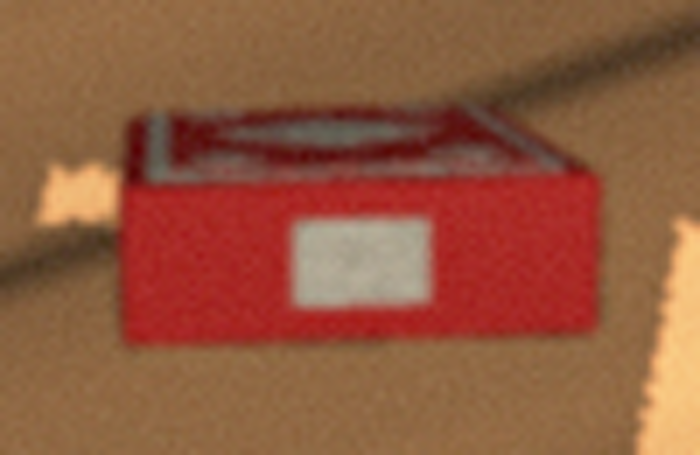

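```bash
python3 - <<'E'
from h import *
c=Cam("w7")
p=np.array([c.ray(260+x/7,140+y/7,.09)[:2] for x,y in((120,182),(600,176),(598,330),(125,345))])
print(p, p.mean(0)); L,Rr=(p[0]+p[3])/2,(p[1]+p[2])/2
w=L-Rr; print("width",np.linalg.norm(w),"yaw",np.arctan2(w[1],w[0])-np.pi/2, "thick",np.linalg.norm((p[0]+p[1]-p[2]-p[3])/2))
yaw=np.arctan2(w[1],w[0])-np.pi/2
plan([*p.mean(0),.20],yaw)
plan([*p.mean(0),.06],yaw);st()
E
```

```text
[[ 0.6268097  -0.15864587]
 [ 0.60869565 -0.21211689]
 [ 0.59107263 -0.20675355]
 [ 0.60821378 -0.15263137]] [ 0.60869794 -0.18253692]
width 0.05661101092189974 yaw -0.3166461312730928 thick 0.018982010020655065
slide [ 0.0461  0.0398 -0.0066] twist [ 0.      0.     -0.0427]
slide [0.0461 0.0398 0.2267] twist [ 0.      0.     -0.0427]
t12.65 tcp [ 0.5917 -0.1579  0.1954] cmd [ 0.5905 -0.1508  0.196 ] yaw -0.3435 tilt 0.0029 F [-3.24 -5.02 -1.62] T [-0.09  0.04 -0.05] gap 0.0886 q [-0.45  0.52  1.19 -0.    1.44  1.46]
```

arm_command --deltas '[{"slide":[0.046,0.04,0],"twist":[0,0,-0.043],"gripper":0},{"slide":[0.046,0.04,0.03],"twist":[0,0,-0.043],"gripper":0},{"slide":[0.046,0.04,0.06],"twist":[0,0,-0.043],"gripper":0},{"slide":[0.046,0.04,0.06],"twist":[0,0,-0.043],"gripper":0.1},{"slide":[0.046,0.04,0.06],"twist":[0,0,-0.043],"gripper":0.1},{"slide":[0.046,0.04,0.06],"twist":[0,0,-0.043],"gripper":0.1},{"slide":[0.046,0.04,0.06],"twist":[0,0,-0.043],"gripper":0.1},{"slide":[0.046,0.04,0.06],"twist":[0,0,-0.043],"gripper":0.1}]'

```text
time: 13.45
tcp_pos: [0.6092, -0.1806, 0.1629]
tool_rot: [0.0, 0.988, -0.158, 0.0]
contact_force: [-0.2, -0.6, -0.3]
finger_gap: 0.0795
```

```bash
python3 - <<'E'
from h import *
s=st(); im=grab("wrist","w8"); 
t=cv2.imread("pics/w8.png")
cv2.imwrite("pics/c8.png",cv2.resize(t[130:260,180:380],None,fx=4,fy=4,interpolation=cv2.INTER_CUBIC))
E
```

```text
t13.45 tcp [ 0.6092 -0.1806  0.1629] cmd [ 0.5905 -0.1508  0.196 ] yaw -0.3165 tilt 0.0010 F [-0.16 -0.6  -0.26] T [ 0.05 -0.05 -0.03] gap 0.0795 q [-0.47  0.59  1.16 -0.    1.39  1.41]
```

View pics/c8.png

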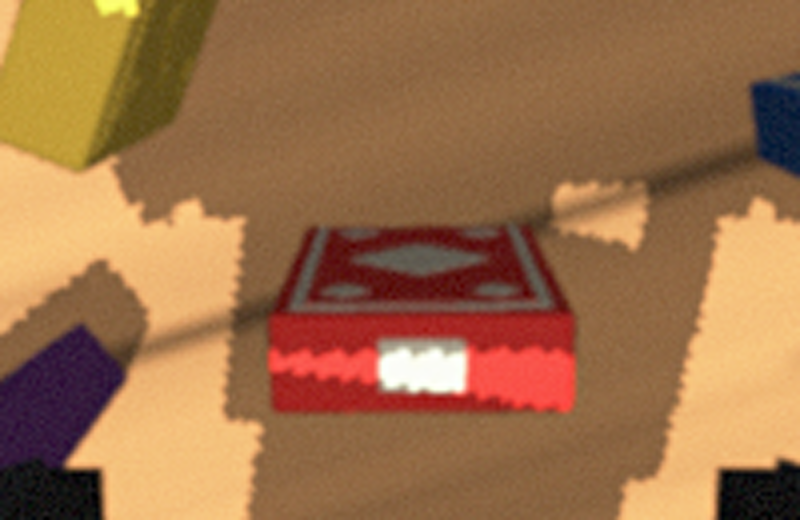

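```bash
python3 - <<'E'
from h import *
c=Cam("w8"); s=bot.read_state()
p=np.array([c.ray(180+x/4,130+y/4,.09)[:2] for x,y in((270,316),(576,312),(575,410),(270,412))])
print(p, p.mean(0)); L,Rr=(p[0]+p[3])/2,(p[1]+p[2])/2
w=L-Rr; yaw=np.arctan2(w[1],w[0])-np.pi/2
print("width",np.linalg.norm(w),"yaw",yaw, "thick",np.linalg.norm((p[0]+p[1]-p[2]-p[3])/2))
save(s["tcp_pos"],down(-.3165)); st()
plan([*p.mean(0),.06],yaw)
E
```

```text
[[ 0.62644409 -0.15865396]
 [ 0.60944858 -0.21290867]
 [ 0.59099459 -0.20739605]
 [ 0.60867584 -0.15221793]] [ 0.60889078 -0.18279415]
width 0.05739778655701152 yaw -0.30686756864141196 thick 0.019071055208225905
t13.50 tcp [ 0.6091 -0.1807  0.1627] cmd [ 0.6091 -0.1807  0.1627] yaw -0.3165 tilt 0.0008 F [ 0.48  0.17 -0.03] T [0.07 0.01 0.02] gap 0.0792 q [-0.47  0.59  1.16 -0.    1.39  1.41]
slide [0.0007 0.0035 0.1712] twist [-0.      0.     -0.0193]
```

arm_command --deltas '[{"slide":[0.001,0.0035,0.02],"twist":[0,0,-0.019],"gripper":0.1},{"slide":[0.001,0.0035,0.08],"twist":[0,0,-0.019],"gripper":0.1},{"slide":[0.001,0.0035,0.14],"twist":[0,0,-0.019],"gripper":0.1},{"slide":[0.001,0.0035,0.17],"twist":[0,0,-0.019],"gripper":0.1},{"slide":[0.001,0.0035,0.17],"twist":[0,0,-0.019],"gripper":0.3},{"slide":[0.001,0.0035,0.17],"twist":[0,0,-0.019],"gripper":0.5},{"slide":[0.001,0.0035,0.17],"twist":[0,0,-0.019],"gripper":0.6},{"slide":[0.001,0.0035,0.17],"twist":[0,0,-0.019],"gripper":0.6}]' --grip_force 15

```text
time: 14.3
tcp_pos: [0.6095, -0.1832, 0.0615]
tool_rot: [0.0, 0.988, -0.153, 0.001]
contact_force: [0.7, 0.1, 1.8]
finger_gap: 0.0576
```

```bash
python3 - <<'E'
from h import *
commit([.001,.0035,.17],[0,0,-.019]); st(); plan([.56,.13,.19],.021); im=grab("wrist","w9")
E
```

```text
t14.30 tcp [ 0.6095 -0.1832  0.0615] cmd [ 0.6091 -0.1828  0.0607] yaw -0.3071 tilt 0.0024 F [0.7  0.11 1.84] T [ 0.05  0.02 -0.06] gap 0.0576 q [-0.48  0.69  1.28 -0.    1.17  1.4 ]
slide [-0.2355 -0.4723 -0.2155] twist [-0.     0.    -0.656]
```

View pics/w9.png

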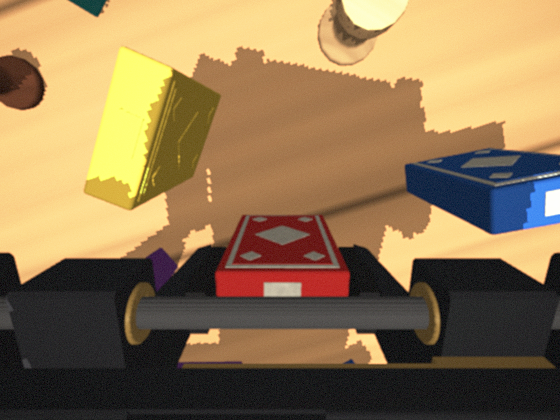

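```bash
python3 - <<'E'
from h import *
s=st();plan([.5894,.2409,.22],.021)
E
```

```text
t14.35 tcp [ 0.6095 -0.1832  0.0615] cmd [ 0.6091 -0.1828  0.0607] yaw -0.3071 tilt 0.0025 F [-0.    0.07  2.53] T [ 0.04  0.01 -0.02] gap 0.0582 q [-0.48  0.69  1.28 -0.    1.17  1.4 ]
slide [-0.2447 -0.6633 -0.2655] twist [-0.     0.    -0.656]
```

arm_command --deltas '[{"slide":[0,0,-0.02],"twist":[0,0,0],"gripper":0.6},{"slide":[0,0,-0.09],"twist":[0,0,0],"gripper":0.6},{"slide":[0,0,-0.17],"twist":[0,0,0],"gripper":0.6},{"slide":[-0.01,-0.03,-0.25],"twist":[0,0,0],"gripper":0.6},{"slide":[-0.04,-0.1,-0.265],"twist":[0,0,-0.1],"gripper":0.6},{"slide":[-0.065,-0.18,-0.265],"twist":[0,0,-0.2],"gripper":0.6},{"slide":[-0.09,-0.25,-0.265],"twist":[0,0,-0.3],"gripper":0.6},{"slide":[-0.12,-0.33,-0.265],"twist":[0,0,-0.4],"gripper":0.6}]'

```text
time: 15.15
tcp_pos: [0.5999, 0.0278, 0.2205]
tool_rot: [0.0, 0.999, -0.053, 0.001]
contact_force: [0.8, -0.4, -1.0]
finger_gap: 0.0581
```

```bash
python3 - <<'E'
from h import *
commit([-.12,-.33,-.265],[0,0,-.4]); st(); plan([.5894,.2409,.22],.021)
E
```

```text
t15.15 tcp [0.5999 0.0278 0.2205] cmd [0.6003 0.0277 0.2197] yaw -0.1058 tilt 0.0013 F [ 0.76 -0.43 -1.04] T [ 0.08 -0.01 -0.05] gap 0.0581 q [-0.15  0.48  1.18 -0.    1.48  1.53]
slide [-0.056  -0.3514 -0.0005] twist [-0.     0.    -0.256]
```

arm_command --deltas '[{"slide":[-0.01,-0.08,0],"twist":[0,0,-0.1],"gripper":0.6},{"slide":[-0.02,-0.16,0],"twist":[0,0,-0.2],"gripper":0.6},{"slide":[-0.04,-0.24,0],"twist":[0,0,-0.256],"gripper":0.6},{"slide":[-0.05,-0.31,0],"twist":[0,0,-0.256],"gripper":0.6},{"slide":[-0.056,-0.351,0.05],"twist":[0,0,-0.256],"gripper":0.6},{"slide":[-0.056,-0.351,0.1],"twist":[0,0,-0.256],"gripper":0.6},{"slide":[-0.056,-0.351,0.13],"twist":[0,0,-0.256],"gripper":0.6},{"slide":[-0.056,-0.351,0.13],"twist":[0,0,-0.256],"gripper":0.6}]'

```text
time: 15.95
tcp_pos: [0.5882, 0.2394, 0.1395]
tool_rot: [0.0, 1.0, 0.011, -0.002]
contact_force: [0.3, -0.6, -1.2]
finger_gap: 0.0578
```

```bash
python3 - <<'E'
from h import *
commit([-.056,-.351,.13],[0,0,-.256]); s=st(); grab("wrist","w10"); grab("scene","s10"); st()
t=cv2.imread("pics/s10.png")
cv2.imwrite("pics/c10.png",cv2.resize(t[130:260,290:420],None,fx=4.5,fy=4.5,interpolation=cv2.INTER_CUBIC))
E
```

```text
t15.95 tcp [0.5882 0.2394 0.1395] cmd [0.5893 0.2406 0.1417] yaw 0.0212 tilt 0.0046 F [ 0.27 -0.6  -1.17] T [ 0.04 -0.    0.02] gap 0.0578 q [ 0.2   0.61  1.19 -0.    1.34  1.75]
t16.05 tcp [0.5898 0.2393 0.1426] cmd [0.5893 0.2406 0.1417] yaw 0.0206 tilt 0.0014 F [-0.13 -0.51 -1.12] T [ 0.04 -0.04  0.05] gap 0.0581 q [0.2  0.61 1.19 0.   1.34 1.75]
```

View pics/w10.png

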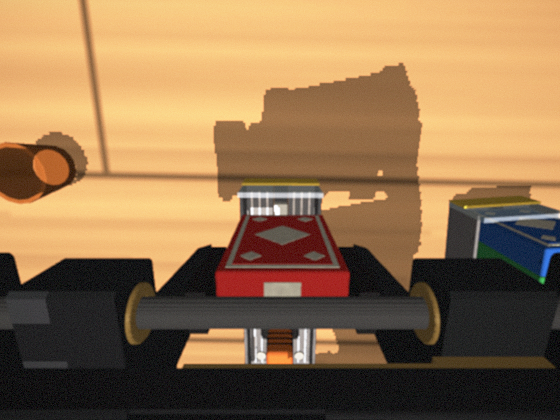

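View pics/c10.png

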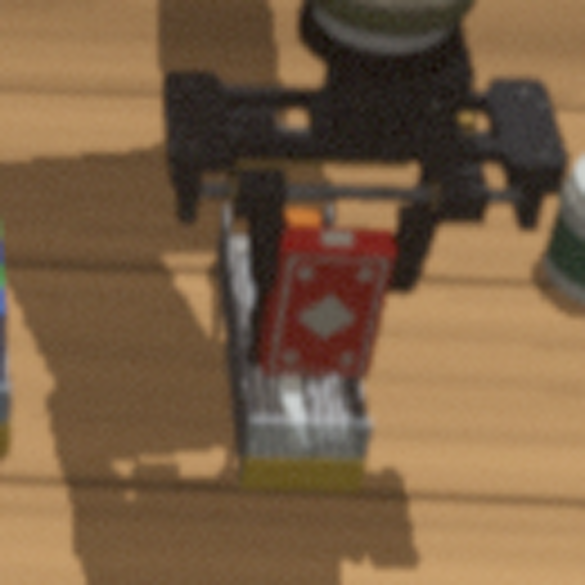

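```bash
python3 - <<'E'
from h import *
t=cv2.imread("pics/w10.png")
cv2.imwrite("pics/c11.png",cv2.resize(t[170:310,205:360],None,fx=5,fy=4.2,interpolation=cv2.INTER_CUBIC))
E
```

```text
(no output)
```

View pics/c11.png

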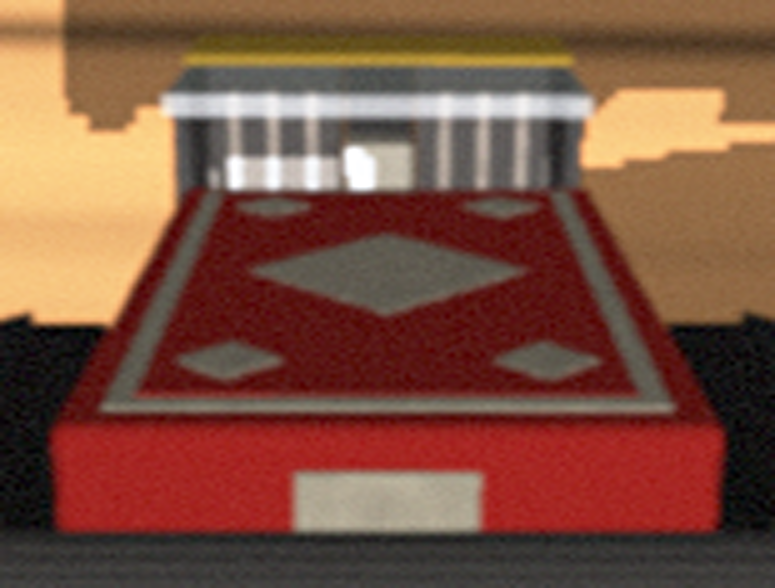

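```bash
python3 - <<'E'
from h import *
c=Cam("w10")
P=lambda x,y,z:c.ray(205+x/5,170+y/4.2,z)
a,b=P(163,114,.054),P(592,114,.054); print("stop",a,b,"mid",(a+b)/2, "front",(P(163,95,.054)+P(592,95,.054))/2)
a,b=P(187,188,.078),P(600,188,.078); print("deck bot",a,b,"mid",(a+b)/2,np.linalg.norm(a-b))
a,b=P(52,428,.168),P(722,428,.168); print("deck top",a,b,"mid",(a+b)/2,np.linalg.norm(a-b))
E
```

```text
stop [0.60292368 0.27485734 0.054     ] [0.60429377 0.20811016 0.054     ] mid [0.60360873 0.24148375 0.054     ] front [0.60720322 0.24155263 0.054     ]
deck bot [0.59583828 0.26821186 0.078     ] [0.59703977 0.20971228 0.078     ] mid [0.59643902 0.23896207 0.078     ] 0.05851191525572414
deck top [0.5972483  0.26824857 0.168     ] [0.59841026 0.21178557 0.168     ] mid [0.59782928 0.24001707 0.168     ] 0.05647494888905246
```

arm_command --deltas '[{"slide":[0,-0.0032,0],"twist":[0,0,0],"gripper":0.6},{"slide":[0,-0.0032,0.01],"twist":[0,0,0],"gripper":0.6},{"slide":[0,-0.0032,0.02],"twist":[0,0,0],"gripper":0.6},{"slide":[0,-0.0032,0.03],"twist":[0,0,0],"gripper":0.6},{"slide":[0,-0.0032,0.04],"twist":[0,0,0],"gripper":0.6},{"slide":[0,-0.0032,0.045],"twist":[0,0,0],"gripper":0.6},{"slide":[0,-0.0032,0.045],"twist":[0,0,0],"gripper":0.6},{"slide":[0,-0.0032,0.045],"twist":[0,0,0],"gripper":0.6}]'

```text
time: 16.85
tcp_pos: [0.5895, 0.2412, 0.1143]
tool_rot: [-0.0, 1.0, 0.01, 0.0]
contact_force: [-0.4, -0.2, -1.8]
finger_gap: 0.0574
```

```bash
python3 - <<'E'
from h import *
s=st(); grab("wrist","w12"); grab("scene","s12"); st()
t=cv2.imread("pics/w12.png")
cv2.imwrite("pics/c12.png",cv2.resize(t[170:310,205:360],None,fx=5,fy=4.2,interpolation=cv2.INTER_CUBIC))
E
```

```text
t16.85 tcp [0.5895 0.2412 0.1143] cmd [0.5893 0.2406 0.1417] yaw 0.0207 tilt 0.0002 F [-0.41 -0.19 -1.83] T [ 0.02 -0.    0.02] gap 0.0574 q [ 0.2   0.64  1.22 -0.    1.28  1.75]
t16.95 tcp [0.5895 0.2413 0.1145] cmd [0.5893 0.2406 0.1417] yaw 0.0208 tilt 0.0005 F [-0.58  0.06 -1.2 ] T [ 0.02  0.04 -0.02] gap 0.0576 q [0.2  0.63 1.22 0.   1.28 1.75]
```

View pics/c12.png

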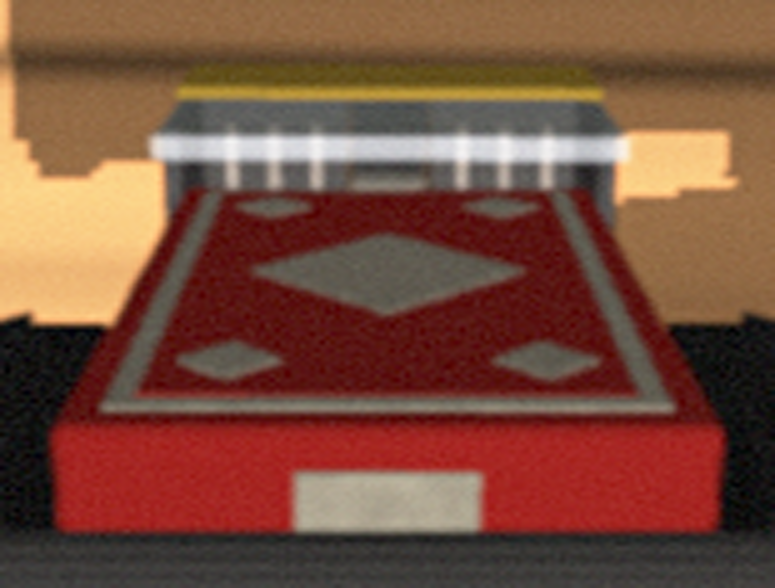

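arm_command --deltas '[{"slide":[0,-0.0008,0.005],"twist":[0,0,0],"gripper":0.6},{"slide":[0,-0.0008,0.013],"twist":[0,0,0],"gripper":0.6},{"slide":[0,-0.0008,0.022],"twist":[0,0,0],"gripper":0.6},{"slide":[0,-0.0008,0.031],"twist":[0,0,0],"gripper":0.6},{"slide":[0,-0.0008,0.04],"twist":[0,0,0],"gripper":0.6},{"slide":[0,-0.0008,0.048],"twist":[0,0,0],"gripper":0.6},{"slide":[0,-0.0008,0.053],"twist":[0,0,0],"gripper":0.6},{"slide":[0,-0.0008,0.056],"twist":[0,0,0],"gripper":0.6}]'

```text
time: 17.75
tcp_pos: [0.5893, 0.2417, 0.0803]
tool_rot: [0.0, 1.0, 0.01, -0.0]
contact_force: [0.6, 0.1, -1.1]
finger_gap: 0.0579
```

```bash
python3 - <<'E'
from h import *
s=st(); grab("wrist","w13"); grab("scene","s13"); st()
t=cv2.imread("pics/s13.png")
cv2.imwrite("pics/c13.png",cv2.resize(t[130:260,290:420],None,fx=4.5,fy=4.5,interpolation=cv2.INTER_CUBIC))
E
```

```text
t17.75 tcp [0.5893 0.2417 0.0803] cmd [0.5893 0.2406 0.1417] yaw 0.0208 tilt 0.0003 F [ 0.59  0.06 -1.08] T [ 0.01  0.   -0.05] gap 0.0579 q [ 0.2   0.67  1.26 -0.    1.21  1.75]
t17.85 tcp [0.5893 0.2417 0.0804] cmd [0.5893 0.2406 0.1417] yaw 0.0208 tilt 0.0002 F [ 0.03 -0.04 -0.68] T [ 0.02  0.01 -0.02] gap 0.0580 q [0.2  0.67 1.26 0.   1.21 1.75]
```

View pics/c13.png

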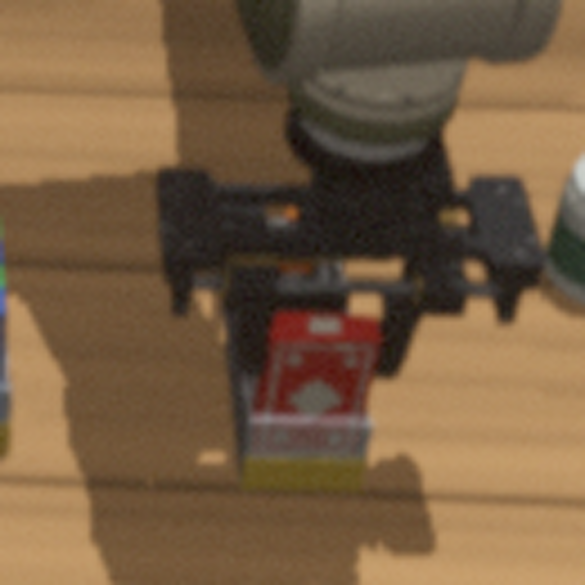

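arm_command --deltas '[{"slide":[0,0,0.0015],"twist":[0,0,0],"gripper":0.6},{"slide":[0,0,0.0015],"twist":[0,0,0],"gripper":0.3},{"slide":[0,0,0.0015],"twist":[0,0,0],"gripper":0.2},{"slide":[0,0,0.0015],"twist":[0,0,0],"gripper":0.15},{"slide":[0,0,-0.02],"twist":[0,0,0],"gripper":0.15},{"slide":[0,0,-0.09],"twist":[0,0,0],"gripper":0.15},{"slide":[0,0,-0.17],"twist":[0,0,0],"gripper":0.15},{"slide":[0,0,-0.2],"twist":[0,0,0],"gripper":0.15}]'

```text
time: 18.65
tcp_pos: [0.5905, 0.2421, 0.2068]
tool_rot: [-0.001, 1.0, 0.011, 0.004]
contact_force: [-0.3, -0.5, -0.1]
finger_gap: 0.0748
```

```bash
python3 - <<'E'
from h import *
s=st(); grab("wrist","w14"); s=st(); save(s["tcp_pos"],down(.021))
plan([.4695,-.294,.20],-.475)
E
```

```text
t18.65 tcp [0.5905 0.2421 0.2068] cmd [0.5893 0.2406 0.1417] yaw 0.0210 tilt 0.0085 F [-0.31 -0.5  -0.14] T [0.03 0.   0.01] gap 0.0748 q [0.2  0.56 1.09 0.   1.49 1.75]
t18.70 tcp [0.5909 0.2422 0.208 ] cmd [0.5893 0.2406 0.1417] yaw 0.0210 tilt 0.0106 F [-0.36  0.76  1.55] T [ 0.   -0.04  0.01] gap 0.0750 q [ 0.2   0.55  1.09 -0.    1.49  1.75]
slide [-0.221   0.8891  0.0134] twist [ 0.    -0.     0.992]
```

View pics/w14.png

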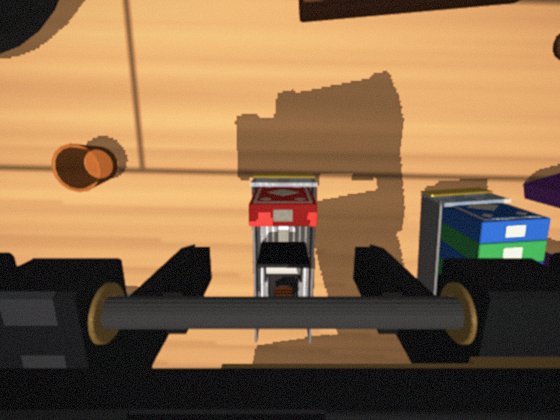

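arm_command --deltas '[{"slide":[-0.02,0.07,0],"twist":[0,0,0.1],"gripper":0.1},{"slide":[-0.04,0.15,0],"twist":[0,0,0.2],"gripper":0.1},{"slide":[-0.06,0.23,0],"twist":[0,0,0.3],"gripper":0.1},{"slide":[-0.08,0.31,0],"twist":[0,0,0.4],"gripper":0.1},{"slide":[-0.1,0.39,0],"twist":[0,0,0.5],"gripper":0.1},{"slide":[-0.12,0.47,0],"twist":[0,0,0.6],"gripper":0.1},{"slide":[-0.14,0.55,0],"twist":[0,0,0.7],"gripper":0.1},{"slide":[-0.16,0.63,0],"twist":[0,0,0.8],"gripper":0.1}]'

```text
time: 19.5
tcp_pos: [0.5003, -0.1399, 0.2008]
tool_rot: [-0.0, 0.982, -0.189, 0.0]
contact_force: [1.0, -0.4, 0.8]
finger_gap: 0.0796
```

```bash
python3 - <<'E'
from h import *
commit([-.16,.63,0],[0,0,.8]);s=st(); plan([.4695,-.294,.16],-.475)
E
```

```text
t19.50 tcp [ 0.5003 -0.1399  0.2008] cmd [ 0.5029 -0.1378  0.208 ] yaw -0.3812 tilt 0.0001 F [ 1.   -0.38  0.75] T [ 0.02 -0.05  0.01] gap 0.0796 q [-0.5   0.36  1.45  0.    1.34  1.45]
slide [0.0447 0.2625 0.0801] twist [-0.    -0.     0.192]
```

arm_command --deltas '[{"slide":[0.015,0.08,0],"twist":[0,0,0.1],"gripper":0.1},{"slide":[0.03,0.16,0],"twist":[0,0,0.19],"gripper":0.1},{"slide":[0.045,0.23,0.02],"twist":[0,0,0.19],"gripper":0.1},{"slide":[0.048,0.258,0.05],"twist":[0,0,0.19],"gripper":0.1},{"slide":[0.048,0.258,0.065],"twist":[0,0,0.19],"gripper":0.1},{"slide":[0.048,0.258,0.065],"twist":[0,0,0.19],"gripper":0.1},{"slide":[0.048,0.258,0.065],"twist":[0,0,0.19],"gripper":0.1},{"slide":[0.048,0.258,0.065],"twist":[0,0,0.19],"gripper":0.1}]'

```text
time: 20.3
tcp_pos: [0.4713, -0.2917, 0.1625]
tool_rot: [0.0, 0.972, -0.234, 0.001]
contact_force: [0.1, -0.1, 0.7]
finger_gap: 0.079
```

```bash
python3 - <<'E'
from h import *
s=st(); grab("wrist","w15"); s=st()
t=cv2.imread("pics/w15.png")
cv2.imwrite("pics/c15.png",cv2.resize(t[130:270,180:380],None,fx=4,fy=4,interpolation=cv2.INTER_CUBIC))
E
```

```text
t20.30 tcp [ 0.4713 -0.2917  0.1625] cmd [ 0.5029 -0.1378  0.208 ] yaw -0.4725 tilt 0.0014 F [ 0.06 -0.15  0.7 ] T [ 0.01  0.01 -0.01] gap 0.0790 q [-0.77  0.45  1.41  0.    1.28  1.28]
t20.35 tcp [ 0.4713 -0.2918  0.1625] cmd [ 0.5029 -0.1378  0.208 ] yaw -0.4727 tilt 0.0015 F [-0.12  0.54  0.59] T [ 0.05 -0.01  0.02] gap 0.0790 q [-0.77  0.45  1.41  0.    1.28  1.28]
```

View pics/c15.png

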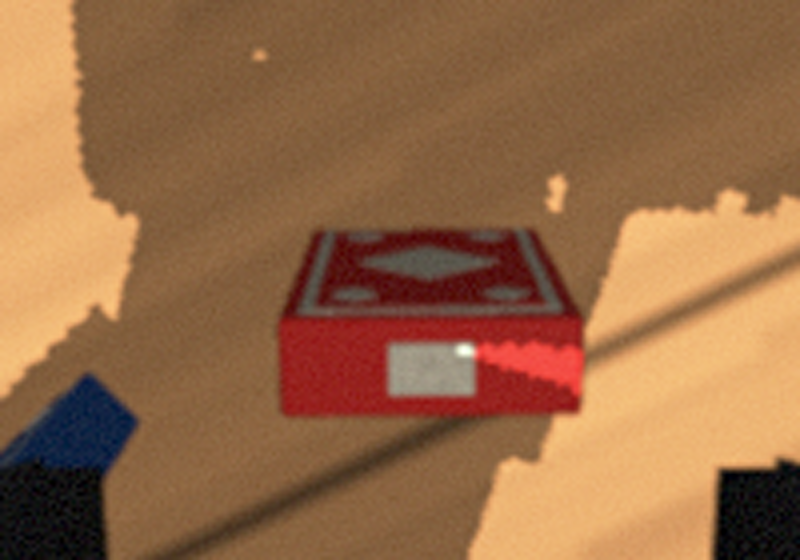

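```bash
python3 - <<'E'
from h import *
c=Cam("w15"); s=bot.read_state()
p=np.array([c.ray(180+x/4,130+y/4,.09)[:2] for x,y in((280,320),(582,319),(580,411),(281,414))])
print(p, p.mean(0)); L,Rr=(p[0]+p[3])/2,(p[1]+p[2])/2
w=L-Rr; yaw=np.arctan2(w[1],w[0])-np.pi/2
print("width",np.linalg.norm(w),"yaw",yaw, "thick",np.linalg.norm((p[0]+p[1]-p[2]-p[3])/2))
save(s["tcp_pos"],down(-.4727))
plan([*p.mean(0),.06],yaw)
ct=Cam("top1"); rel=lambda q:down(-.4727).inv().apply(np.r_[q[:2]-p.mean(0),0])[:2]
for x,y in((432,380),(437,417),(320,452),(305,408)): q=ct.ray(285+x/5.3,185+y/5.3,.09)+[.0035,0,0]; print("blue",q,rel(q))
for x,y in((88,372),(138,420)): q=c.ray(180+x/4,130+y/4,.09); print("blue w",q,rel(q))
E
```

```text
[[ 0.4902137  -0.27404628]
 [ 0.46481117 -0.32408041]
 [ 0.44857287 -0.31611248]
 [ 0.47389976 -0.26532169]] [ 0.46937437 -0.29489021]
width 0.056433894789759166 yaw -0.46615935981692314 thick 0.01829131078364495
slide [-0.0005  0.006   0.1709] twist [ 0.      0.     -0.0131]
blue [ 0.48549941 -0.20486925  0.09      ] [-0.02662901 -0.08749106]
blue [ 0.46852491 -0.20740098  0.09      ] [-0.04058945 -0.07750861]
blue [ 0.45099056 -0.15357487  0.09      ] [-0.08070761 -0.11744902]
blue [ 0.47103044 -0.14630931  0.09      ] [-0.06617321 -0.13304185]
blue w [ 0.49778106 -0.23703034  0.09      ] [-0.00105145 -0.06444842]
blue w [ 0.48523331 -0.24053399  0.09      ] [-0.01062806 -0.05561609]
```

arm_command --deltas '[{"slide":[-0.0005,0.006,0.02],"twist":[0,0,0.013],"gripper":0.15},{"slide":[-0.0005,0.006,0.08],"twist":[0,0,-0.013],"gripper":0.15},{"slide":[-0.0005,0.006,0.14],"twist":[0,0,-0.013],"gripper":0.15},{"slide":[-0.0005,0.006,0.17],"twist":[0,0,-0.013],"gripper":0.15},{"slide":[-0.0005,0.006,0.17],"twist":[0,0,-0.013],"gripper":0.3},{"slide":[-0.0005,0.006,0.17],"twist":[0,0,-0.013],"gripper":0.5},{"slide":[-0.0005,0.006,0.17],"twist":[0,0,-0.013],"gripper":0.6},{"slide":[-0.0005,0.006,0.17],"twist":[0,0,-0.013],"gripper":0.6}]' --grip_force 15

```text
time: 21.15
tcp_pos: [0.4691, -0.296, 0.0606]
tool_rot: [0.0, 0.973, -0.232, 0.001]
contact_force: [-0.1, -0.4, -1.4]
finger_gap: 0.0578
```

```bash
python3 - <<'E'
from h import *
commit([-.0005,.006,.17],[0,0,-.013]); s=st(); grab("wrist","w16"); s=st()
plan([.5628,.2407,.22],.021)
E
```

```text
t21.15 tcp [ 0.4691 -0.296   0.0606] cmd [ 0.4694 -0.2949  0.0605] yaw -0.4676 tilt 0.0019 F [-0.05 -0.44 -1.45] T [ 0.06  0.   -0.02] gap 0.0578 q [-0.78  0.58  1.53 -0.    1.03  1.26]
t21.20 tcp [ 0.469  -0.2959  0.0605] cmd [ 0.4694 -0.2949  0.0605] yaw -0.4677 tilt 0.0016 F [ 0.25 -0.47 -0.24] T [ 0.05 -0.01  0.05] gap 0.0579 q [-0.78  0.58  1.53 -0.    1.03  1.26]
slide [-0.2621 -0.8674 -0.2658] twist [-0.      0.     -0.9744]
```

View pics/w16.png

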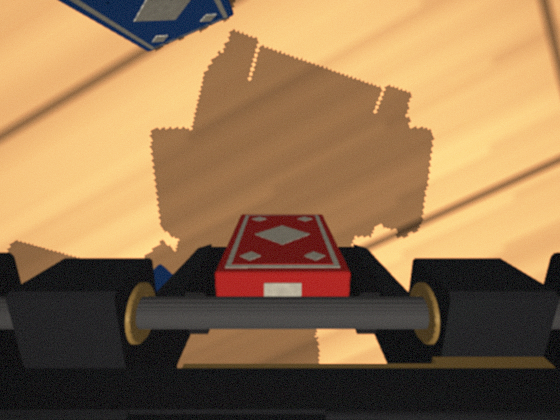

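```bash
python3 - <<'E'
from h import *
s=bot.read_state(); save(s["tcp_pos"],down(-.4677))
plan([.5586,.2409,.22],.0208)
E
```

```text
slide [-0.2701 -0.8659 -0.2659] twist [ 0.     0.    -0.977]
```

arm_command --deltas '[{"slide":[0,0,-0.02],"twist":[0,0,0],"gripper":0.6},{"slide":[0,0,-0.09],"twist":[0,0,0],"gripper":0.6},{"slide":[0,0,-0.17],"twist":[0,0,0],"gripper":0.6},{"slide":[-0.01,-0.03,-0.245],"twist":[0,0,0],"gripper":0.6},{"slide":[-0.031,-0.1,-0.266],"twist":[0,0,-0.11],"gripper":0.6},{"slide":[-0.053,-0.17,-0.266],"twist":[0,0,-0.2],"gripper":0.6},{"slide":[-0.075,-0.24,-0.266],"twist":[0,0,-0.3],"gripper":0.6},{"slide":[-0.097,-0.31,-0.266],"twist":[0,0,-0.4],"gripper":0.6}]'

```text
time: 22.0
tcp_pos: [0.5005, -0.1017, 0.2206]
tool_rot: [0.0, 0.991, -0.133, 0.001]
contact_force: [0.5, -0.5, -1.3]
finger_gap: 0.0579
```

```bash
python3 - <<'E'
from h import *
commit([-.097,-.31,-.266],[0,0,-.4]); s=st(); plan([.5586,.2409,.22],.0208)
E
```

```text
t22.00 tcp [ 0.5005 -0.1017  0.2206] cmd [ 0.5009 -0.1036  0.2201] yaw -0.2661 tilt 0.0017 F [ 0.55 -0.48 -1.33] T [ 0.02 -0.01 -0.01] gap 0.0579 q [-0.43  0.33  1.44  0.    1.38  1.4 ]
slide [-5.920e-02 -5.792e-01  1.000e-04] twist [-0.     0.    -0.577]
```

arm_command --deltas '[{"slide":[-0.007,-0.075,0],"twist":[0,0,-0.1],"gripper":0.6},{"slide":[-0.015,-0.15,0],"twist":[0,0,-0.2],"gripper":0.6},{"slide":[-0.023,-0.225,0],"twist":[0,0,-0.3],"gripper":0.6},{"slide":[-0.031,-0.3,0],"twist":[0,0,-0.4],"gripper":0.6},{"slide":[-0.039,-0.375,0],"twist":[0,0,-0.5],"gripper":0.6},{"slide":[-0.046,-0.45,0],"twist":[0,0,-0.577],"gripper":0.6},{"slide":[-0.053,-0.52,0],"twist":[0,0,-0.577],"gripper":0.6},{"slide":[-0.058,-0.577,0],"twist":[0,0,-0.577],"gripper":0.6}]'

```text
time: 22.8
tcp_pos: [0.5584, 0.242, 0.2204]
tool_rot: [-0.0, 1.0, 0.011, 0.001]
contact_force: [-0.1, -0.1, -0.9]
finger_gap: 0.0578
```

```bash
python3 - <<'E'
from h import *
commit([-.058,-.577,0],[0,0,-.577]); s=st(); plan([.5586,.2409,.1445],.0208)
E
```

```text
t22.80 tcp [0.5584 0.242  0.2204] cmd [0.5589 0.2394 0.2201] yaw 0.0221 tilt 0.0011 F [-0.15 -0.09 -0.92] T [ 0.03  0.01 -0.  ] gap 0.0578 q [0.21 0.5  1.16 0.   1.49 1.76]
slide [-0.0005 -0.0025  0.1259] twist [-0.  0. -0.]
```

arm_command --deltas '[{"slide":[0,0,0.02],"twist":[0,0,0],"gripper":0.6},{"slide":[0,0,0.05],"twist":[0,0,0],"gripper":0.6},{"slide":[0,0,0.08],"twist":[0,0,0],"gripper":0.6},{"slide":[0,0,0.11],"twist":[0,0,0],"gripper":0.6},{"slide":[0,0,0.126],"twist":[0,0,0],"gripper":0.6},{"slide":[0,0,0.126],"twist":[0,0,0],"gripper":0.6},{"slide":[0,0,0.126],"twist":[0,0,0],"gripper":0.6},{"slide":[0,0,0.126],"twist":[0,0,0],"gripper":0.6}]'

```text
time: 23.6
tcp_pos: [0.5591, 0.2396, 0.1448]
tool_rot: [-0.0, 1.0, 0.01, 0.001]
contact_force: [0.6, -0.5, -1.4]
finger_gap: 0.0578
```

```bash
python3 - <<'E'
from h import *
s=st(); grab("wrist","w17"); grab("top","top17"); s=st()
t=cv2.imread("pics/w17.png")
cv2.imwrite("pics/c17.png",cv2.resize(t[120:310,205:360],None,fx=4,fy=3.1,interpolation=cv2.INTER_CUBIC))
E
```

```text
t23.60 tcp [0.5591 0.2396 0.1448] cmd [0.5589 0.2394 0.2201] yaw 0.0207 tilt 0.0019 F [ 0.62 -0.55 -1.42] T [ 0.09 -0.    0.01] gap 0.0578 q [ 0.21  0.56  1.28 -0.    1.31  1.76]
t23.70 tcp [0.559  0.2396 0.1445] cmd [0.5589 0.2394 0.2201] yaw 0.0207 tilt 0.0014 F [ 0.39 -0.8  -1.89] T [0.05 0.02 0.03] gap 0.0581 q [0.21 0.56 1.28 0.   1.31 1.76]
```

View pics/c17.png

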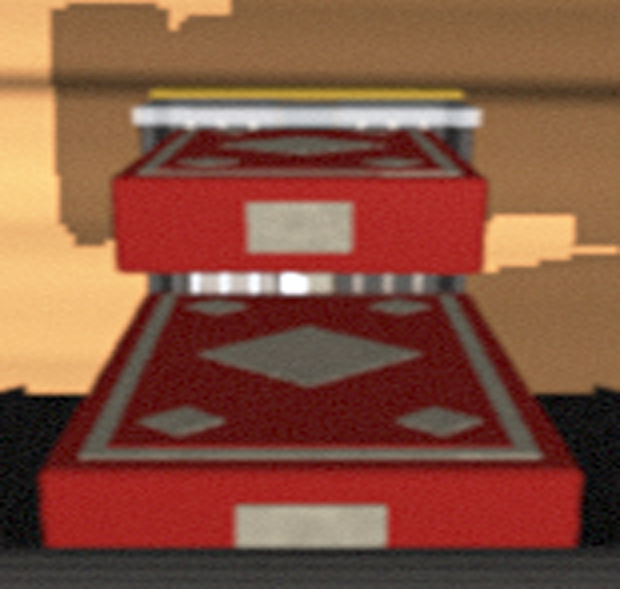

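arm_command --deltas '[{"slide":[0,-0.0025,0],"twist":[0,0,0],"gripper":0.6},{"slide":[0,-0.0025,0.01],"twist":[0,0,0],"gripper":0.6},{"slide":[0,-0.0025,0.02],"twist":[0,0,0],"gripper":0.6},{"slide":[0,-0.0025,0.03],"twist":[0,0,0],"gripper":0.6},{"slide":[0,-0.0025,0.04],"twist":[0,0,0],"gripper":0.6},{"slide":[0,-0.0025,0.05],"twist":[0,0,0],"gripper":0.6},{"slide":[0,-0.0025,0.055],"twist":[0,0,0],"gripper":0.6},{"slide":[0,-0.0025,0.055],"twist":[0,0,0],"gripper":0.6}]'

```text
time: 24.5
tcp_pos: [0.5585, 0.2411, 0.1101]
tool_rot: [0.0, 1.0, 0.01, -0.0]
contact_force: [-0.5, -0.9, -1.6]
finger_gap: 0.058
```

```bash
python3 - <<'E'
from h import *
s=st(); grab("wrist","w18"); s=st()
t=cv2.imread("pics/w18.png")
cv2.imwrite("pics/c18.png",cv2.resize(t[120:310,205:360],None,fx=4,fy=3.1,interpolation=cv2.INTER_CUBIC))
E
```

```text
t24.50 tcp [0.5585 0.2411 0.1101] cmd [0.5589 0.2394 0.2201] yaw 0.0208 tilt 0.0009 F [-0.52 -0.91 -1.59] T [ 0.07 -0.03  0.01] gap 0.0580 q [ 0.21  0.6   1.32 -0.    1.23  1.76]
t24.55 tcp [0.5587 0.2411 0.1105] cmd [0.5589 0.2394 0.2201] yaw 0.0208 tilt 0.0002 F [ 0.38  1.06 -0.97] T [-0.   -0.01 -0.01] gap 0.0579 q [0.21 0.59 1.32 0.   1.23 1.76]
```

View pics/c18.png

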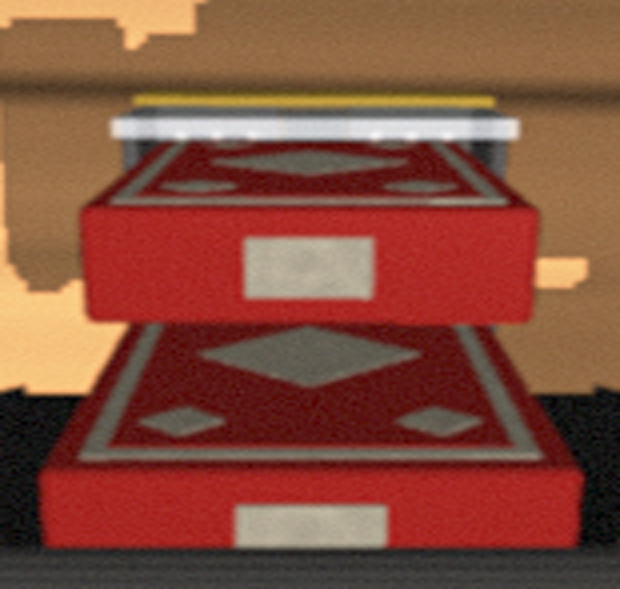

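arm_command --deltas '[{"slide":[0,0,0.006],"twist":[0,0,0],"gripper":0.6},{"slide":[0,0,0.014],"twist":[0,0,0],"gripper":0.6},{"slide":[0,0,0.022],"twist":[0,0,0],"gripper":0.6},{"slide":[0,0,0.03],"twist":[0,0,0],"gripper":0.6},{"slide":[0,0,0.038],"twist":[0,0,0],"gripper":0.6},{"slide":[0,0,0.046],"twist":[0,0,0],"gripper":0.6},{"slide":[0,0,0.051],"twist":[0,0,0],"gripper":0.6},{"slide":[0,0,0.051],"twist":[0,0,0],"gripper":0.6}]'

```text
time: 25.35
tcp_pos: [0.5585, 0.2411, 0.0795]
tool_rot: [0.0, 1.0, 0.01, -0.0]
contact_force: [-0.5, -0.3, -1.1]
finger_gap: 0.0579
```

```bash
python3 - <<'E'
from h import *
s=st()
E
```

```text
t25.35 tcp [0.5585 0.2411 0.0795] cmd [0.5589 0.2394 0.2201] yaw 0.0208 tilt 0.0008 F [-0.51 -0.25 -1.09] T [ 0.03 -0.01 -0.01] gap 0.0579 q [ 0.21  0.63  1.35 -0.    1.16  1.76]
```

arm_command --deltas '[{"slide":[0,0,0.0015],"twist":[0,0,0],"gripper":0.6},{"slide":[0,0,0.0015],"twist":[0,0,0],"gripper":0.3},{"slide":[0,0,0.0015],"twist":[0,0,0],"gripper":0.2},{"slide":[0,0,0.0015],"twist":[0,0,0],"gripper":0.15},{"slide":[0,0,-0.02],"twist":[0,0,0],"gripper":0.15},{"slide":[0,0,-0.09],"twist":[0,0,0],"gripper":0.15},{"slide":[0,0,-0.14],"twist":[0,0,0],"gripper":0.15},{"slide":[0,0,-0.14],"twist":[0,0,0],"gripper":0.15}]'

```text
time: 26.15
tcp_pos: [0.5604, 0.2416, 0.1696]
tool_rot: [-0.001, 1.0, 0.01, 0.005]
contact_force: [0.8, 0.3, -0.4]
finger_gap: 0.0746
```

```bash
python3 - <<'E'
from h import *
s=st(); grab("wrist","w19"); grab("scene","s19"); s=st(); save(s["tcp_pos"],down(.0208)); plan([.4926,.2395,.12],.0208)
E
```

```text
t26.15 tcp [0.5604 0.2416 0.1696] cmd [0.5589 0.2394 0.2201] yaw 0.0209 tilt 0.0094 F [ 0.84  0.26 -0.42] T [0.02 0.01 0.  ] gap 0.0746 q [0.21 0.54 1.24 0.   1.36 1.76]
t26.25 tcp [0.5587 0.2412 0.165 ] cmd [0.5589 0.2394 0.2201] yaw 0.0209 tilt 0.0017 F [-0.28  0.69 -0.9 ] T [ 0.03  0.   -0.06] gap 0.0747 q [ 0.21  0.54  1.25 -0.    1.35  1.76]
slide [-0.1102  0.0005  0.075 ] twist [0. 0. 0.]
```

View pics/w19.png

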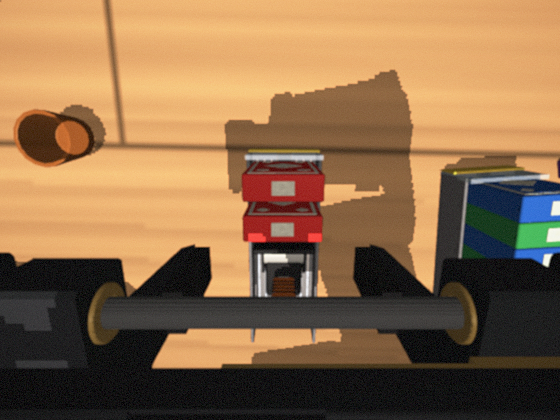

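arm_command --deltas '[{"slide":[-0.05,0.0005,0],"twist":[0,0,0],"gripper":0.4},{"slide":[-0.11,0.0005,0],"twist":[0,0,0],"gripper":0.4},{"slide":[-0.11,0.0005,0.03],"twist":[0,0,0],"gripper":0.4},{"slide":[-0.11,0.0005,0.08],"twist":[0,0,0],"gripper":0.4},{"slide":[-0.11,0.0005,0.13],"twist":[0,0,0],"gripper":0.4},{"slide":[-0.11,0.0005,0.163],"twist":[0,0,0],"gripper":0.4},{"slide":[-0.11,0.0005,0.163],"twist":[0,0,0],"gripper":0.4},{"slide":[-0.11,0.0005,0.163],"twist":[0,0,0],"gripper":0.4}]'

```text
time: 27.05
tcp_pos: [0.4926, 0.2394, 0.0661]
tool_rot: [0.0, 1.0, 0.01, -0.001]
contact_force: [1.0, -0.8, 0.5]
finger_gap: 0.053
```

```bash
python3 - <<'E'
from h import *
s=st(); grab("wrist","w20"); 
E
```

```text
t27.05 tcp [0.4926 0.2394 0.0661] cmd [0.5587 0.2412 0.165 ] yaw 0.0208 tilt 0.0011 F [ 0.98 -0.76  0.53] T [ 0.01  0.01 -0.03] gap 0.0530 q [ 0.24  0.56  1.55 -0.    1.03  1.79]
```

View pics/w20.png

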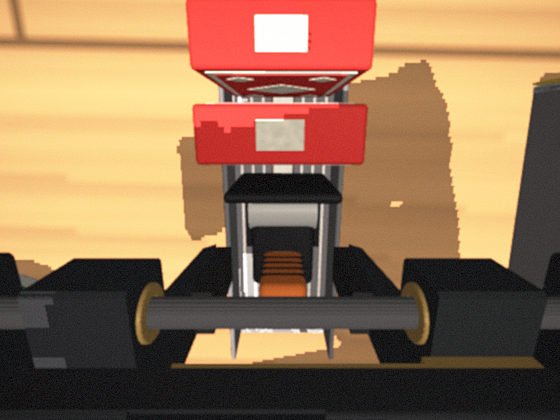

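arm_command --deltas '[{"slide":[0,0,0],"twist":[0,0,0],"gripper":0.7},{"slide":[0,0,0],"twist":[0,0,0],"gripper":0.9},{"slide":[0,0,0],"twist":[0,0,0],"gripper":1},{"slide":[0,0,0],"twist":[0,0,0],"gripper":1},{"slide":[0,0,0],"twist":[0,0,0],"gripper":1},{"slide":[-0.0015,0,0],"twist":[0,0,0],"gripper":1},{"slide":[-0.003,0,0],"twist":[0,0,0],"gripper":1},{"slide":[-0.0045,0,0],"twist":[0,0,0],"gripper":1}]' --grip_force 30

```text
time: 27.9
tcp_pos: [0.4921, 0.2393, 0.0667]
tool_rot: [-0.0, 1.0, 0.01, 0.003]
contact_force: [8.2, -0.7, -1.8]
finger_gap: 0.0197
```

```bash
python3 - <<'E'
from h import *
s=st()
E
```

```text
t27.90 tcp [0.4921 0.2393 0.0667] cmd [0.5587 0.2412 0.165 ] yaw 0.0205 tilt 0.0053 F [ 8.24 -0.68 -1.76] T [-0.19 -1.28 -0.05] gap 0.0197 q [ 0.24  0.56  1.55 -0.    1.03  1.79]
```

arm_command --deltas '[{"slide":[-0.001,0,0],"twist":[0,0,0],"gripper":1},{"slide":[-0.0015,0,-0.003],"twist":[0,0,0],"gripper":1},{"slide":[-0.0015,0,-0.007],"twist":[0,0,0],"gripper":1},{"slide":[-0.0015,0,-0.011],"twist":[0,0,0],"gripper":1},{"slide":[-0.0015,0,-0.015],"twist":[0,0,0],"gripper":1},{"slide":[-0.0015,0,-0.019],"twist":[0,0,0],"gripper":1},{"slide":[-0.0015,0,-0.0215],"twist":[0,0,0],"gripper":1},{"slide":[-0.0015,0,-0.0215],"twist":[0,0,0],"gripper":1}]'

```text
time: 28.7
tcp_pos: [0.4911, 0.2393, 0.0796]
tool_rot: [-0.0, 1.0, 0.01, 0.002]
contact_force: [8.4, -1.8, -3.3]
finger_gap: 0.02
```

```bash
python3 - <<'E'
from h import *
s=st()
E
```

```text
t28.70 tcp [0.4911 0.2393 0.0796] cmd [0.5587 0.2412 0.165 ] yaw 0.0205 tilt 0.0050 F [ 8.35 -1.76 -3.26] T [-0.14 -1.3  -0.03] gap 0.0200 q [ 0.24  0.54  1.54 -0.    1.06  1.79]
```

arm_command --deltas '[{"slide":[0.004,0,0],"twist":[0,0,0],"gripper":1},{"slide":[0.009,0,0],"twist":[0,0,0],"gripper":1},{"slide":[0.014,0,0],"twist":[0,0,0],"gripper":1},{"slide":[0.019,0,0],"twist":[0,0,0],"gripper":1},{"slide":[0.024,0,0],"twist":[0,0,0],"gripper":1},{"slide":[0.029,0,0.002],"twist":[0,0,0],"gripper":1},{"slide":[0.034,0,0.004],"twist":[0,0,0],"gripper":1},{"slide":[0.039,0,0.004],"twist":[0,0,0],"gripper":1}]'

```text
time: 29.5
tcp_pos: [0.5138, 0.2397, 0.0766]
tool_rot: [-0.0, 1.0, 0.01, 0.001]
contact_force: [5.8, -1.0, -3.3]
finger_gap: 0.0198
```

```bash
python3 - <<'E'
from h import *
s=st(); grab("wrist","w21")
E
```

```text
t29.50 tcp [0.5138 0.2397 0.0766] cmd [0.5587 0.2412 0.165 ] yaw 0.0205 tilt 0.0026 F [ 5.82 -1.01 -3.32] T [-0.13 -0.92 -0.01] gap 0.0198 q [ 0.23  0.57  1.48 -0.    1.08  1.78]
```

View pics/w21.png

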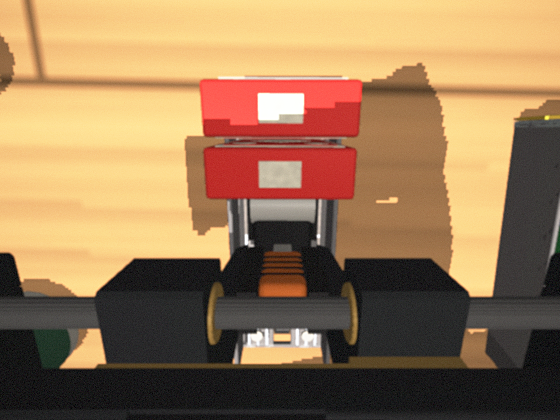

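arm_command --deltas '[{"slide":[0.003,0,0],"twist":[0,0,0],"gripper":1},{"slide":[0.006,0,0],"twist":[0,0,0],"gripper":1},{"slide":[0.009,0,0],"twist":[0,0,0],"gripper":1},{"slide":[0.011,0,0],"twist":[0,0,0],"gripper":1},{"slide":[0.013,0,0],"twist":[0,0,0],"gripper":1},{"slide":[0.015,0,0],"twist":[0,0,0],"gripper":1},{"slide":[0.015,0,0],"twist":[0,0,0],"gripper":1},{"slide":[0.015,0,0],"twist":[0,0,0],"gripper":1}]'

```text
time: 30.35
tcp_pos: [0.5222, 0.2399, 0.0767]
tool_rot: [0.0, 1.0, 0.01, 0.001]
contact_force: [6.2, -2.2, -3.2]
finger_gap: 0.0196
```

```bash
python3 - <<'E'
from h import *
s=st(); grab("wrist","w22")
E
```

```text
t30.35 tcp [0.5222 0.2399 0.0767] cmd [0.5587 0.2412 0.165 ] yaw 0.0206 tilt 0.0017 F [ 6.16 -2.24 -3.2 ] T [-0.18 -0.84 -0.05] gap 0.0196 q [ 0.22  0.58  1.46 -0.    1.1   1.78]
```

View pics/w22.png

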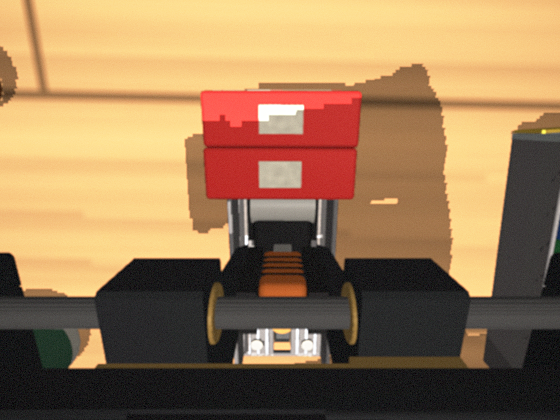

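arm_command --deltas '[{"slide":[0.0007,0,0],"twist":[0,0,0],"gripper":1},{"slide":[0.0014,0,0],"twist":[0,0,0],"gripper":1},{"slide":[0.0021,0,0],"twist":[0,0,0],"gripper":1},{"slide":[0.0028,0,0],"twist":[0,0,0],"gripper":1},{"slide":[0.0035,0,0],"twist":[0,0,0],"gripper":1},{"slide":[0.0035,0,0],"twist":[0,0,0],"gripper":1},{"slide":[0.0035,0,0],"twist":[0,0,0],"gripper":1},{"slide":[0.0035,0,0],"twist":[0,0,0],"gripper":1}]'

```text
time: 31.2
tcp_pos: [0.5226, 0.2399, 0.0763]
tool_rot: [0.0, 1.0, 0.01, -0.001]
contact_force: [-4.3, -3.7, -2.6]
finger_gap: 0.0196
```

```bash
python3 - <<'E'
from h import *
s=st()
E
```

```text
t31.20 tcp [0.5226 0.2399 0.0763] cmd [0.5587 0.2412 0.165 ] yaw 0.0209 tilt 0.0027 F [-4.27 -3.69 -2.58] T [-0.53  0.62 -0.03] gap 0.0196 q [ 0.22  0.59  1.45 -0.    1.1   1.77]
```

arm_command --deltas '[{"slide":[-0.001,0,0.001],"twist":[0,0,0],"gripper":1},{"slide":[-0.001,0,0.001],"twist":[0,0,0],"gripper":1},{"slide":[-0.001,0,0.001],"twist":[0,0,0],"gripper":0.7},{"slide":[-0.001,0,0.001],"twist":[0,0,0],"gripper":0.5},{"slide":[-0.001,0,0.001],"twist":[0,0,0],"gripper":0.4},{"slide":[-0.001,0,0.001],"twist":[0,0,0],"gripper":0.4},{"slide":[-0.001,0,-0.06],"twist":[0,0,0],"gripper":0.4},{"slide":[-0.001,0,-0.14],"twist":[0,0,0],"gripper":0.4}]'

```text
time: 32.0
tcp_pos: [0.5221, 0.2399, 0.1601]
tool_rot: [0.0, 1.0, 0.01, -0.002]
contact_force: [0.9, 0.2, -0.2]
finger_gap: 0.0526
```

```bash
python3 - <<'E'
from h import *
s=st(); grab("wrist","w23"); s=st()
E
```

```text
t32.00 tcp [0.5221 0.2399 0.1601] cmd [0.5587 0.2412 0.165 ] yaw 0.0207 tilt 0.0046 F [ 0.85  0.19 -0.17] T [ 0.05 -0.01 -0.04] gap 0.0526 q [0.22 0.49 1.35 0.   1.3  1.77]
t32.05 tcp [0.5254 0.2409 0.1696] cmd [0.5587 0.2412 0.165 ] yaw 0.0211 tilt 0.0112 F [1.49 0.33 7.46] T [ 0.09 -0.14  0.07] gap 0.0528 q [0.23 0.48 1.34 0.   1.31 1.77]
```

View pics/w23.png

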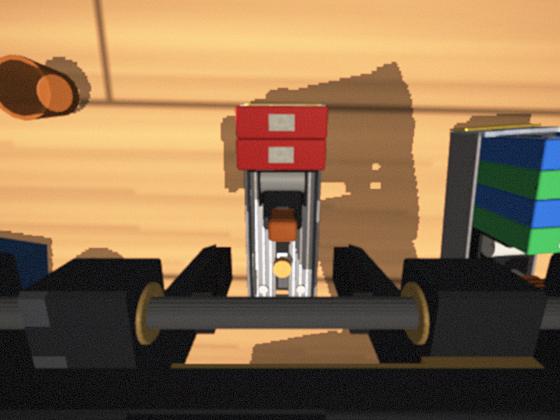

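Both decks sit against the stop. I'll raise the arm clear, settle, and check with all cameras.

arm_command --deltas '[{"slide":[-0.05,0,-0.07],"twist":[0,0,0],"gripper":0.4},{"slide":[-0.1,0,-0.13],"twist":[0,0,0],"gripper":0.4},{"slide":[-0.15,0,-0.16],"twist":[0,0,0],"gripper":0.4},{"slide":[-0.2,0,-0.16],"twist":[0,0,0],"gripper":0.4},{"slide":[-0.2,0,-0.16],"twist":[0,0,0],"gripper":0.4},{"slide":[-0.2,0,-0.16],"twist":[0,0,0],"gripper":0.4},{"slide":[-0.2,0,-0.16],"twist":[0,0,0],"gripper":0.4},{"slide":[-0.2,0,-0.16],"twist":[0,0,0],"gripper":0.4}]'

```text
time: 32.85
tcp_pos: [0.4038, 0.2375, 0.2563]
tool_rot: [0.0, 1.0, 0.01, -0.0]
contact_force: [0.8, -0.1, -0.8]
finger_gap: 0.0523
```

```bash
python3 - <<'E'
from h import *
s=st(); grab("scene","s24");grab("top","t24"); 
a=cv2.imread("pics/s24.png");b=cv2.imread("pics/t24.png")
o=np.hstack([cv2.resize(a[140:260,300:420],(560,560),interpolation=cv2.INTER_CUBIC)[:, :400],cv2.resize(b[190:290,140:240],(560,560),interpolation=cv2.INTER_CUBIC)[:,:400]])
cv2.imwrite("pics/c24.png",o)
# top: project expected deck top corners / grip
c=Cam("t24"); Rz=lambda x,y,z: np.r_[np.array([.6015,.2395])+R.from_euler("z",.021).as_matrix()[:2,:2]@[x,y],z]
for q in((0,-.029,.108),(0,.029,.108),(-.04,.029,.108),(-.04,-.029,.108)):
    u=c.proj(Rz(*q))[0]; print(q,np.round(((u-[140,190])*5.6),0))
E
```

```text
t32.85 tcp [0.4038 0.2375 0.2563] cmd [0.5587 0.2412 0.165 ] yaw 0.0203 tilt 0.0005 F [ 0.76 -0.1  -0.75] T [0.06 0.01 0.01] gap 0.0523 q [ 0.28  0.22  1.48 -0.    1.44  1.83]
(0, -0.029, 0.108) [327.  73.]
(0, 0.029, 0.108) [194.  72.]
(-0.04, 0.029, 0.108) [192. 163.]
(-0.04, -0.029, 0.108) [325. 164.]
```

View pics/c24.png

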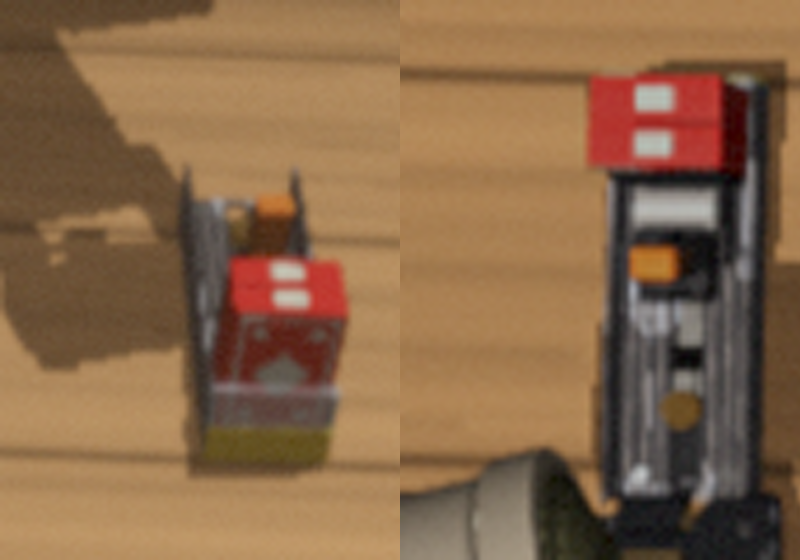

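View pics/s24.png

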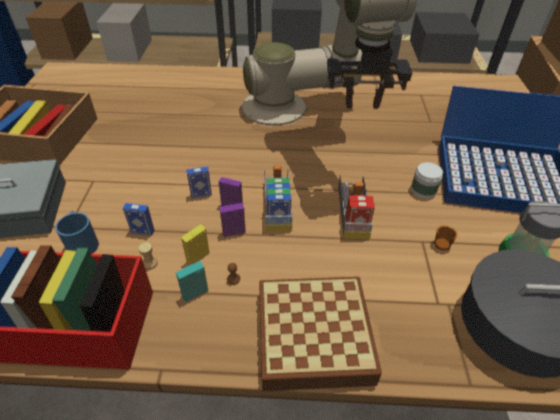

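Decks match the predicted top-view corners (crop 189–325 × 75–165, expected 192–327 × 73–164). They stand upright and snug with the pusher on them, and nothing else has moved, so I'm handing in.

```bash
python3 -c "
from workcell import bot
print(bot.finish_job())"
```

```text
the job is handed in; nothing more can be done
None
```

I handed the job in at about 33 s. Both red decks are in the empty lane against the front stop, with the pusher resting on the second one. No verdict was reported.

- **Latching:** I pulled the pusher back in small steps with a light downward bias. The latch dropped at about 67 mm of travel. I lowered it about 9 mm into the notch and eased it forward until the notch took the load. With my fingers off, it held.
- **Loading:** I set the red decks down upright in the lane, one at a time, with about 11 mm between them and clear of the pusher.
- **Releasing:** I took the load off, lifted the latch 13 mm and walked the pusher forward by hand until the decks met the stop, at about 36.6 mm of travel. Then I let the latch down and let go.

**Last checks:**
- The two decks stand upright, one touching the other and the front one at the stop. Their top corners were within about 1 mm of where I predicted them in the top view.
- The arm is well clear.
- The blue decks, the full lane and the bystanders look unmoved in the scene picture.

**Disagreements and uncertainties:**
- The top and wrist cameras differ by about 2–3 mm; I worked from the wrist camera.
- The travel figures come from the arm's position while gripping, so they are good to about 1 mm.
- Early in the pull, the measured downward press briefly reached 17.6 N, which is under the 25 N limit. I eased it off straight away.

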